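# Set up a two-pot cutting propagator under a glass cloche

## Task

Set up the rooting pot for cuttings on the round wooden cloche base, one piece after another: stand the terracotta saucer in the middle of the base, then the wide terracotta pot in the middle of the saucer, then the slim terracotta pot upright in the middle of the wide one, and last the glass cloche over them all, its rim flat on the base inside the raised edge. Set every piece down gently without dropping it or knocking the cloche against the pots, and leave the other things on the bench where they are.

Things in the scene. Friction and masses are not known exactly. Their poses are not given: they have to be found in the camera images.
- cloche_base: Round turned wooden tray, brown, 190 mm across, the base of the cloche; fixed to the bench for this job. Origin at the centre of its underside, z up. Its flat floor lies 14 mm above the bench, inside a raised edge 14 mm wide whose top is 22 mm above the bench; the floor inside the edge is 162 mm across.
- saucer: Round terracotta saucer, about 0.15 kg, 110 mm across at the rim, 102 mm at the foot, 22 mm high, wall 8 mm thick (the middle of the wall near the rim lies 50 mm from the axis), inner floor 7 mm above its underside and 86 mm across. Too wide to be taken across: take it by its wall. Origin at the centre of its underside, z along its axis.
- wide_pot: Wide round terracotta pot, open at the top, about 0.25 kg, 60 mm high. Its upper 18 mm is a collar 92 mm across with a wall 9 mm thick (wall's middle 41.5 mm from the axis, mouth 74 mm across); foot 66 mm across; inner floor 8 mm above its underside, about 54 mm across. Too wide to span: take it by the collar's wall. Origin at the centre of its underside, z along its axis.
- slim_pot: Tall slim round terracotta pot with a collar, a cork in the floor, about 0.10 kg, 74 mm high. Collar 49 mm across, upper 22 mm of the pot; foot 32 mm across. Standing in the wide pot its whole collar is above the wide pot's mouth, so that it can be held across the collar from above. Origin at the centre of its underside, z along its axis.
- cloche: Round clear glass bell, about 0.5 kg, 144 mm across, open below, wall 4 mm, glass 126 mm high, 120 mm high inside; on top a wooden knob 29 mm across from 137 to 159 mm above the rim, to lift it by. Origin at the centre of the rim's plane, z up along its axis.
- tie_dispenser: Bystander: white plastic push dispenser for plant ties, 66 x 48 mm, 77 mm high. Origin at the centre of its underside.
- rake: Bystander: black steel bonsai rake lying flat, 225 mm long, 11 mm high. Origin under the middle of its handle, x towards the tines.
- scoop: Bystander: grey silicone soil scoop lying flat, 205 mm long, 60 mm wide, 24 mm high. Origin under its middle, x towards the mouth.
- wire_coil: Bystander: flat coil of silvery aluminium bonsai wire, 80 mm across, 17 mm high. Origin at the centre of its underside.

How it is judged:
By the outcome, as a careful person would: the job done as asked, in the order asked, and still so for the second after the job is handed in, with the robot touching nothing.
It also fails if it takes over 120 s, if anything falls off the work surface, if the arm or the gripper's body presses on something with over 40 N, if the wrist force passes 120 N, or if a joint passes its speed limit or range.

## Robot

A 6-joint arm with a two-finger parallel gripper is mounted at the origin on the work surface. World frame = base frame: x ahead of the robot, y to its left, z up, the work surface at z = 0. Lengths are in mm, angles in degrees, forces in N, time in s.
With the tool pointing down it reaches from about 300 to 850 mm from the base axis. Payload 4.2 kg.
Tool frame: the origin (TCP) lies between the finger pads; the fingertips stand 14 mm ahead of it and the grasp point (between the pads) lies 5 mm behind it; z points along the fingers, y is the line along which they close (so a half turn about z gives the same grasp; the last joint's range is limited). The gripper opens to 91 mm and grips with 3 to 60 N. Pads are 32 mm wide; open, the fingers measure 118 mm over their backs; the gripper's body (76 mm by 178 mm) begins 60 mm behind the grasp point.
Start: joints at [-74.255, 18.312, 89.639, -0, 72.044, -1.146], TCP at [167.068, -550.209, 227.976] pointing down, gripper open.
Joint ranges: [-177.97, 177.97], [-48.28, 115.42], [12.27, 149.76], [-77.06, 257.06], [2.81, 150.46], [-146.56, 146.56]. Speed limits (degrees/s): [147.25, 147.25, 180, 180, 180, 180].

## Interface

Orientations are given as [roll, pitch, yaw] about the fixed x, y, z axes, in that order (R = Rz(yaw) Ry(pitch) Rx(roll)).
In Python, from workcell import * gives the robot as it stands. The module is installed in compiled form; this text tells all that it offers.
- The arm moves only by the tool send_rows, never from a script. Its argument "deltas" is a list of rows, each a list of 2 entries, a list of its own where there are three numbers: the shift along the tool's x, y, z normalised to -1 to 1, where 1 is 0.5 m, then the turn, a rotation vector about the tool's x, y, z normalised to -1 to 1, where 1 is 0.5 rad. A call has 1 to 10 rows; each row shifts and turns the commanded pose from where the row before left it, along the tool's axes as they then stand; what a row does not reach is not made up. A row lasts 1/10 s, in which the tool goes at most 50 mm and 8.59 degrees, less where a joint would pass 70% of its speed; a pose out of reach is approached as far as the arm can. A call with a number of a shift or a turn outside -1 to 1 is refused whole. A call with a gripper value outside its range is refused whole. "grip" is the closure, from 0 (fully open) to 1 (shut), set as the call begins (left out, the last holds). The fingers move at their own pace and stop on an object; "grip_force" is the grip in N (left out, the last holds). Time passes only in rows, so rows that do not move let the fingers close. It gives the time, the measured TCP pose, the force, the opening and the grip force at its end, in the units of the state.
- state(): the state, without advancing time (a new reading comes with each control period).
- grab_frame(name): name is "scene" or "top"; returns the picture (420x560x3 uint8, red, green, blue); there is no depth.
- calibration(name): a dict with "mtx" (3x3 intrinsics, pixels), "R" (3x3) and "t" (3): a world point X has camera coordinates R X + t. Camera axes: x right, y down, z forward; pixel columns grow to the right and rows downward; lengths in mm; the calibration is good to about 2 mm. A picture is of the moment at which its call begins. calibration takes no time and is no camera call.
- job_done(): hands the job in; it is judged then, once.
Trained networks look in the newest picture that a camera, given by its name, has taken for a name from the list of things; names that differ only in an ending like _2 or _b are one class to them, and where a whole thing is asked for, a point or a joint stands for the part that bears it (a point fixed in the world has none). Each returns a list of dicts, best first, with "p" (0 to 1); they miss things now and then, are a little off and sometimes report something else, mostly with a low value. They report only what shows in the picture. A call takes as long as a camera call.
- trace(camera, label): "pixels" (420x560 bool, what is visible of it) and "bbox" ([left, top, width, height] in pixels, round what is visible of it).
The state is a dict: "time_s": time; "qpos": joint angles; "qvel": joint speeds; "effort": joint torques, N m; "ee_pos": TCP position; "ee_rot": TCP orientation; "force": force on the tool from outside, world axes, zero at the start; "torque": the same for the moment, N m; "gripper_width": finger opening in mm; "gripper_force": force on a finger pad.
Only numpy, scipy, OpenCV 4.12 (cv2) and the standard library are available. Lean on these libraries where they do the work, as an engineer would, in place of code of your own. Each camera call takes 0.05 s, during which the arm holds its last target. There are 200 camera calls.

## Working session

There is one attempt and no reset: what is moved stays moved. The work goes in short steps, Python scripts to look and compute and a tool call to move; the robot and the scene stay as the last step left them, time stands still between calls to the robot, and variables do not carry over. Pictures are saved under pics/ and viewed, at most 17 in all, crops included, and the job is handed in when it is done.

Besides the shell and the picture viewer there is one more tool, called after "Request:" as name(argument=value, ...), one argument or row to a line, values as JSON. send_rows: Moves the arm, as the interface text tells. Scaled input: -1 to 1 covers 0.5 m each way for a shift and 0.5 rad each way for a turn. Its arguments: {"type":"object","properties":{"deltas":{"type":"array","items":{"type":"array"}},"grip":{"type":"number"},"grip_force":{"type":"number"}},"required":["deltas"]}

```bash
mkdir -p pics
python3 - <<'E'
from workcell import *
import cv2,numpy as np
s=state();print(s['time_s'],s['ee_pos'],s['ee_rot'],s['gripper_width'])
for c in('scene','top'):
    f=grab_frame(c);cv2.imwrite(f'pics/{c}0.png',f[:,:,::-1])
    k=calibration(c);print(c,np.round(k['mtx'],1).tolist(),np.round(k['R'],3).tolist(),np.round(k['t'],1).tolist())
    for l in['cloche_base','saucer','wide_pot','slim_pot','cloche','tie_dispenser','rake','scoop','wire_coil']:
        print(l,[(round(float(d['p']),2),d['bbox']) for d in trace(c,l)[:2]])
E
```

```text
0.0 [ 166.92756646 -549.73287912  227.12663247] [-1.79898561e+02 -1.42920775e-03  1.68902705e+01] 91.47968815285603
scene [[430.6, 0.0, 278.2], [0.0, 430.6, 206.6], [0.0, 0.0, 1.0]] [[-0.611, 0.792, -0.005], [0.538, 0.41, -0.736], [-0.581, -0.452, -0.676]] [279.2, -237.7, 1456.9]
cloche_base [(0.65, [279.6, 199.2, 74.5, 52.7]), (0.49, [283.3, 274.2, 35.4, 29.9])]
saucer [(0.65, [363.5, 273.2, 48.0, 40.6])]
wide_pot [(0.89, [141.3, 143.9, 32.4, 31.1])]
slim_pot []
cloche [(0.68, [206.7, 136.6, 54.1, 64.4])]
tie_dispenser [(0.71, [163.6, 187.8, 33.9, 37.7])]
rake [(0.57, [374.2, 209.8, 70.4, 29.0])]
scoop [(0.92, [204.4, 124.4, 52.1, 25.9])]
wire_coil [(0.57, [282.7, 271.5, 37.8, 34.3])]
top [[399.9, 0.0, 277.6], [0.0, 399.9, 210.6], [0.0, 0.0, 1.0]] [[-0.017, -1.0, 0.006], [-0.992, 0.017, -0.123], [0.123, -0.008, -0.992]] [5.2, 497.8, 958.2]
cloche_base [(0.66, [190.4, 190.9, 76.3, 81.3]), (0.26, [101.4, 287.2, 92.1, 20.9])]
saucer [(0.59, [105.9, 177.2, 43.3, 44.1])]
wide_pot [(0.81, [420.2, 170.7, 43.7, 40.6])]
slim_pot [(0.73, [126.5, 286.5, 64.8, 16.1]), (0.68, [271.3, 126.8, 17.3, 23.0])]
cloche [(0.75, [313.5, 199.6, 63.7, 57.9]), (0.68, [366.0, 278.4, 86.6, 27.6])]
tie_dispenser [(0.63, [345.4, 137.4, 21.3, 34.1])]
rake [(0.92, [120.9, 287.9, 72.5, 14.8])]
scoop [(0.84, [369.7, 281.0, 82.0, 21.0])]
wire_coil [(0.91, [181.8, 139.4, 32.7, 35.4]), (0.5, [420.9, 168.8, 41.9, 41.2])]
```

View pics/scene0.png

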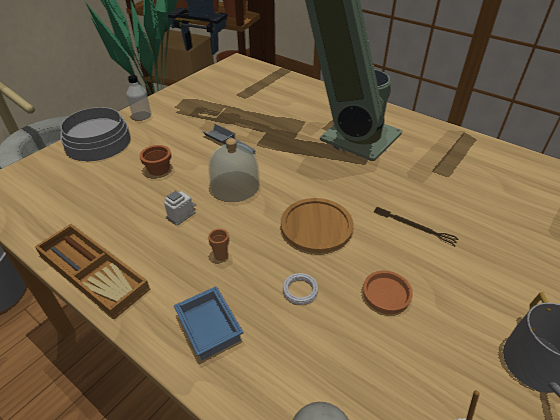

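View pics/top0.png

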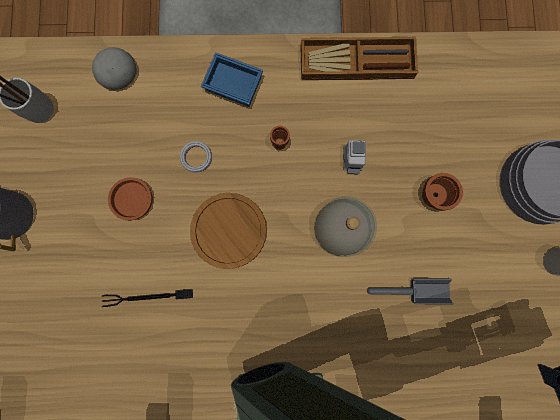

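```bash
cat > h.py <<'E'
from workcell import *
import cv2,numpy as np
from scipy.optimize import least_squares
PROF={'cloche_base':[(95,0),(95,22)],'saucer':[(51,0),(55,22)],'wide_pot':[(33,0),(46,42),(46,60)],
'slim_pot':[(16,0),(24.5,52),(24.5,74)],'cloche':[(72,0),(72,50),(66,85),(50,110),(25,126),(14.5,137),(14.5,159)],'knob':[(14.5,137),(14.5,159)]}
K={c:calibration(c) for c in('scene','top')}
def proj(c,P):
    k=K[c];q=(np.asarray(P,float)@k['R'].T+k['t'])@k['mtx'].T
    return q[:,:2]/q[:,2:]
def hull(c,name,x,y,z=0):
    a=np.linspace(0,2*np.pi,72)
    P=np.concatenate([np.c_[x+r*np.cos(a),y+r*np.sin(a),np.full(72,z+h)] for r,h in PROF[name]])
    return cv2.convexHull(proj(c,P).astype(np.float32))
def feat(h):
    m=cv2.moments(h);p=h[:,0];c=[m['m10']/m['m00'],m['m01']/m['m00']]
    return np.r_[c,c,p.min(0),p.max(0)]
def mfeat(m):
    m=m.astype(np.uint8);n,l,st,_=cv2.connectedComponentsWithStats(m)
    i=1+np.argmax(st[1:,4]);ct=max(cv2.findContours((l==i).astype(np.uint8),0,1)[0],key=cv2.contourArea)
    p=cv2.convexHull(ct)[:,0];hm=np.zeros(m.shape,np.uint8);cv2.fillConvexPoly(hm,p,1)
    v,u=np.nonzero(hm);c=[u.mean(),v.mean()]
    return np.r_[c,c,p.min(0)-.5,p.max(0)+.5]
def fit(name,F,z=0,x0=(500,0)):
    f=lambda q:np.concatenate([feat(hull(c,name,q[0],q[1],z))-F[c] for c in F])
    r=least_squares(f,x0,loss='soft_l1');return r.x,f(r.x)
E
python3 - <<'E'
from h import *
for c in K: grab_frame(c)
ok={}
im={c:grab_frame(c) for c in K}
for n in['cloche_base','saucer','wide_pot','slim_pot','cloche']:
    F={}
    for c in K:
        T=[d for d in trace(c,n) if d['p']>.5]
        if n=='slim_pot': T=[d for d in T if d['bbox'][3]>18 and d['bbox'][2]<40]
        if not T: 
            print('miss',n,c)
            continue
        F[c]=mfeat(T[0]['pixels'])
    for sub in [F]+[{c:F[c]} for c in F]:
        x,r=fit(n,sub);print(n,list(sub),np.round(x,1),np.round(r,1).tolist())
# knob by colour
F={}
for c,(u0,v0,u1,v1) in {'top':(340,210,370,238),'scene':(222,134,244,156)}.items():
    h=cv2.cvtColor(im[c],cv2.COLOR_RGB2HSV)[v0:v1,u0:u1]
    m=np.zeros(im[c].shape[:2],bool);m[v0:v1,u0:u1]=h[:,:,1]>90
    F[c]=mfeat(m);print(c,F[c])
for sub in [F]+[{c:F[c]} for c in F]:
    x,r=fit('knob',sub);print('knob',list(sub),np.round(x,1),np.round(r,1).tolist())
E
```

```text
cloche_base ['scene', 'top'] [468.8   0. ] [-41.6, -14.6, -41.6, -14.6, -41.0, -14.9, -42.9, -14.5, 49.0, -7.2, 49.0, -7.2, 49.8, -7.4, 49.2, -8.3]
cloche_base ['scene'] [500.   0.] [-48.8, -8.3, -48.8, -8.3, -48.7, -9.3, -49.6, -7.4]
cloche_base ['top'] [451.2   0. ] [49.1, -0.1, 49.1, -0.1, 49.8, -0.6, 49.4, -1.1]
miss saucer scene
saucer ['top'] [530.7   0. ] [146.3, -0.2, 146.3, -0.2, 146.6, -0.0, 145.5, 0.4]
saucer ['top'] [530.7   0. ] [146.3, -0.2, 146.3, -0.2, 146.6, -0.0, 145.5, 0.4]
wide_pot ['scene', 'top'] [ 5.422e+02 -1.000e-01] [101.7, 57.1, 101.7, 57.1, 100.2, 54.0, 104.3, 60.4, -166.0, -0.0, -166.0, -0.0, -163.5, -0.3, -167.4, 0.2]
wide_pot ['scene'] [625.   0.] [80.3, 75.3, 80.3, 75.3, 77.8, 71.2, 83.8, 79.7]
wide_pot ['top'] [542.5   0. ] [-166.1, -0.1, -166.1, -0.1, -163.5, -0.4, -167.4, 0.1]
slim_pot ['scene', 'top'] [679.7   0. ] [1.9, 2.2, 1.9, 2.2, 1.2, 1.8, 1.9, 3.0, -4.3, -0.8, -4.3, -0.8, -4.5, -1.3, -4.3, -0.7]
slim_pot ['scene'] [681.   0.] [1.5, 2.6, 1.5, 2.6, 0.8, 2.1, 1.5, 3.3]
slim_pot ['top'] [677.7   0. ] [-4.3, -0.0, -4.3, -0.0, -4.5, -0.6, -4.3, 0.0]
cloche ['scene', 'top'] [453.1   0. ] [45.2, 24.1, 45.2, 24.1, 43.8, 21.6, 46.3, 25.7, -68.1, 1.6, -68.1, 1.6, -66.7, 2.0, -70.0, 1.7]
cloche ['scene'] [500.   0.] [34.3, 33.6, 34.3, 33.6, 32.2, 30.5, 36.0, 36.0]
cloche ['top'] [457.3   0. ] [-68.2, -0.1, -68.2, -0.1, -66.7, 0.3, -70.1, 0.0]
top [352.5477707  222.74522293 352.5477707  222.74522293 345.5
 215.5        359.5        229.5       ]
scene [234.204 142.248 234.204 142.248 224.5   133.5   243.5   152.5  ]
knob ['top', 'scene'] [457.   0.] [-75.8, -0.2, -75.8, -0.2, -75.5, -0.1, -76.0, 0.2, 43.7, 24.5, 43.7, 24.5, 47.7, 26.3, 40.2, 21.2]
knob ['top'] [456.8   0. ] [-75.8, -0.1, -75.8, -0.1, -75.5, 0.0, -76.0, 0.3]
knob ['scene'] [500.   0.] [33.1, 32.9, 33.1, 32.9, 36.8, 34.5, 29.8, 29.8]
```

```bash
python3 - <<'E'
s=open('h.py').read()
i=s.index('def fit');s=s[:i]+'''def fit(name,F,z=0,x0=(500,0)):
    f=lambda q:np.concatenate([feat(hull(c,name,q[0],q[1]-1000,z))-F[c] for c in F])
    r=least_squares(f,(x0[0],x0[1]+1000),loss='soft_l1',diff_step=1e-3);return r.x-[0,1000],f(r.x)
'''
open('h.py','w').write(s)
E
cat > loc.py <<'E'
from h import *
im={c:grab_frame(c) for c in K}
for n in['cloche_base','saucer','wide_pot','slim_pot','cloche']:
    F={}
    for c in K:
        T=[d for d in trace(c,n) if d['p']>.4]
        if n=='slim_pot': T=[d for d in T if d['bbox'][3]>18 and d['bbox'][2]<40]
        if T: F[c]=mfeat(T[0]['pixels'])
    for sub in [F]+[{c:F[c]} for c in F]:
        x,r=fit(n,sub);print(n,list(sub),np.round(x,1),np.round(r,1).tolist())
F={}
for c,(u0,v0,u1,v1) in {'top':(340,210,370,238),'scene':(222,136,244,156)}.items():
    h=cv2.cvtColor(im[c],cv2.COLOR_RGB2HSV)[v0:v1,u0:u1]
    m=np.zeros(im[c].shape[:2],bool);m[v0:v1,u0:u1]=h[:,:,1]>90
    F[c]=mfeat(m)
for sub in [F]+[{c:F[c]} for c in F]:
    x,r=fit('knob',sub);print('knob',list(sub),np.round(x,1),np.round(r,1).tolist())
c=im['scene'][130:205,200:265,::-1];cv2.imwrite('pics/clo.png',cv2.resize(c,None,fx=6,fy=6,interpolation=0))
E
python3 loc.py
```

```text
cloche_base ['scene', 'top'] [451.2 121.2] [-0.5, 0.8, -0.5, 0.8, -0.6, -0.2, -0.5, 1.9, -0.1, 0.8, -0.1, 0.8, -0.2, 0.2, -0.3, 0.8]
cloche_base ['scene'] [447.7 120.5] [0.0, -0.1, 0.0, -0.1, 0.0, -1.0, -0.1, 1.0]
cloche_base ['top'] [452.9 120.9] [0.1, 0.2, 0.1, 0.2, -0.0, -0.4, -0.1, 0.1]
saucer ['scene', 'top'] [535.6 368.7] [-0.8, 0.4, -0.8, 0.4, -0.1, -0.4, -1.1, 1.1, -0.6, 0.5, -0.6, 0.5, -1.0, 0.4, 0.2, 0.9]
saucer ['scene'] [533.6 369.5] [-0.1, 0.0, -0.1, 0.0, 0.6, -0.8, -0.4, 0.7]
saucer ['top'] [537.  367.5] [-0.1, -0.1, -0.1, -0.1, -0.5, -0.2, 0.7, 0.3]
wide_pot ['scene', 'top'] [ 535.4 -405.6] [-0.4, -0.1, -0.4, -0.1, -0.5, -0.3, 0.9, 0.1, -0.0, 0.1, -0.0, 0.1, -0.4, -0.2, 0.1, 0.2]
wide_pot ['scene'] [ 535.2 -405. ] [-0.2, -0.0, -0.2, -0.0, -0.3, -0.2, 1.1, 0.2]
wide_pot ['top'] [ 535.5 -405.8] [0.1, 0.0, 0.1, 0.0, -0.4, -0.2, 0.2, 0.2]
slim_pot ['scene'] [676.6  -8.6] [0.2, -0.0, 0.2, -0.0, -0.5, -0.5, 0.1, 0.5]
slim_pot ['scene'] [676.6  -8.6] [0.2, -0.0, 0.2, -0.0, -0.5, -0.5, 0.1, 0.5]
cloche ['scene', 'top'] [ 454.1 -165.1] [-0.6, 0.8, -0.6, 0.8, 0.3, 0.9, -0.7, -0.4, -0.2, 0.4, -0.2, 0.4, -0.2, 0.5, 0.4, 0.2]
cloche ['scene'] [ 451.5 -165.9] [-0.2, 0.3, -0.2, 0.3, 0.8, 0.4, -0.3, -1.0]
cloche ['top'] [ 455.  -165.3] [-0.1, 0.0, -0.1, 0.0, -0.2, 0.2, 0.5, -0.2]
knob ['top', 'scene'] [ 453.1 -163.6] [-0.4, 0.4, -0.4, 0.4, -0.9, 0.5, 0.4, 0.7, -2.8, 0.8, -2.8, 0.8, 0.8, 1.9, -6.8, -2.2]
knob ['top'] [ 454.1 -164.4] [-0.0, -0.1, -0.0, -0.1, -0.6, -0.0, 0.7, 0.2]
knob ['scene'] [ 446.1 -159.6] [-0.0, 0.1, -0.0, 0.1, 3.7, 1.3, -4.0, -2.9]
```

View pics/clo.png

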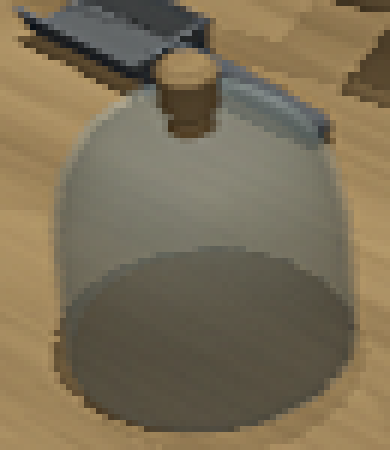

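Request:
send_rows(
  deltas=[
    [[0, 0, 0], [0, 0, -0.2836]],
    [[0, 0, 0], [0, 0, -0.2836]],
    [[0, 0, 0], [0, 0, -0.2836]],
    [[0, 0, 0], [0, 0, -0.2836]],
    [[0, 0, 0], [0, 0, -0.2836]],
    [[0, 0, 0], [0, 0, -0.2836]],
    [[0, 0, 0], [0, 0, -0.2836]],
    [[0, 0, 0], [0, 0, -0.2836]],
    [[0, 0, 0], [0, 0, -0.2836]],
  ],
  grip=0.65,
  grip_force=30,
)

```text
time_s: 3.2
ee_pos: [167.1, -550.2, 228.0]
ee_rot: [180.0, 0.0, 90.3]
force: [-0.0, 0.1, 0.5]
gripper_width: 31.8
gripper_force: 0.0
```

Request:
send_rows(
  deltas=[
    [[0, 0.08, 0], [0, 0, 0]],
    [[0, 0.08, 0], [0, 0, 0]],
    [[0, 0.08, 0], [0, 0, 0]],
    [[0, 0.08, 0], [0, 0, 0]],
    [[0, 0.08, 0], [0, 0, 0]],
    [[0, 0.08, 0], [0, 0, 0]],
    [[0, 0.08, 0], [0, 0, 0]],
    [[0, 0.08, 0], [0, 0, 0]],
    [[0, 0, 0], [0, 0, 0]],
    [[0, 0, 0], [0, 0, 0]],
  ],
)

```text
time_s: 4.2
ee_pos: [487.6, -549.7, 227.1]
ee_rot: [-179.9, -0.0, 90.1]
force: [-0.2, 0.0, -0.4]
gripper_width: 32.2
gripper_force: 0.0
```

```bash
python3 -c "
from workcell import *
s=state();print(s)"
```

```text
{'time_s': 4.2, 'qpos': array([-4.93092161e+01,  3.34530235e+01,  6.48745334e+01, -3.29337279e-02,
        8.17489091e+01, -4.94067678e+01]), 'qvel': array([-1.73113006, -1.42247855,  1.26914391, -0.26972951,  0.14252493,
       -0.06810591]), 'effort': array([ 1.38364390e+00, -5.52585554e+01, -2.47455382e+01,  1.50696072e-01,
        1.68851833e-02,  1.22303588e-02]), 'ee_pos': array([ 487.6244828 , -549.74222657,  227.07032424]), 'ee_rot': array([-1.79925499e+02, -3.68617541e-02,  9.01022758e+01]), 'force': array([-0.21802818,  0.01724109, -0.36935416]), 'torque': array([-0.06814553, -0.10028261, -0.02054696]), 'gripper_force': 0.0, 'gripper_width': 32.174809571516235}
```

Request:
send_rows(
  deltas=[
    [[0.0918, 0, 0], [0, 0, 0]],
    [[0.0918, 0, 0], [0, 0, 0]],
    [[0.0918, 0, 0], [0, 0, 0]],
    [[0.0918, 0, 0], [0, 0, 0]],
    [[0.0918, 0, 0], [0, 0, 0]],
    [[0.0918, 0, 0], [0, 0, 0]],
    [[0.0918, 0, 0], [0, 0, 0]],
    [[0.0918, 0, 0], [0, 0, 0]],
    [[0.0918, 0, 0], [0, 0, 0]],
    [[0.0918, 0, 0], [0, 0, 0]],
  ],
)

```text
time_s: 5.2
ee_pos: [485.5, -90.4, 228.4]
ee_rot: [180.0, 0.0, 89.9]
force: [0.9, 0.1, 0.4]
gripper_width: 31.7
gripper_force: 0.0
```

Request:
send_rows(
  deltas=[
    [[0.0918, 0, 0], [0, 0, 0]],
    [[0.0918, 0, 0], [0, 0, 0]],
    [[0.0918, 0, 0], [0, 0, 0]],
    [[0.0918, 0, 0], [0, 0, 0]],
    [[0.0918, 0, 0], [0, 0, 0]],
    [[0.0918, 0, 0], [0, 0, 0]],
    [[0.0918, 0, 0], [0, 0, 0]],
    [[0.0918, 0, 0], [0, 0, 0]],
    [[0.0918, 0, 0], [0, 0, 0]],
    [[0.0918, 0, 0], [0, 0, 0]],
  ],
)

```text
time_s: 6.2
ee_pos: [486.7, 368.1, 228.5]
ee_rot: [180.0, 0.0, 89.9]
force: [1.6, 0.4, 0.2]
gripper_width: 32.0
gripper_force: 0.0
```

Request:
send_rows(
  deltas=[
    [[0, 0, 0.08], [0, 0, 0]],
    [[0, 0, 0.08], [0, 0, 0]],
    [[0, 0, 0.08], [0, 0, 0]],
    [[0, 0, 0.06], [0, 0, 0]],
    [[0, 0, 0], [0, 0, 0]],
    [[0, 0, 0], [0, 0, 0]],
  ],
)

```text
time_s: 6.8
ee_pos: [487.4, 367.1, 78.8]
ee_rot: [180.0, -0.0, 89.9]
force: [0.0, -0.4, 0.5]
gripper_width: 31.9
gripper_force: 0.0
```

Run:
```python
from h import *
f=grab_frame('scene')[:,:,::-1];t=grab_frame('top')[:,:,::-1]
a=cv2.resize(f[230:330,330:430],(400,400));b=cv2.resize(t[150:250,80:180],(400,400))
cv2.imwrite('pics/s1.png',np.hstack([a,b]))
```

```text
(no output)
```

View pics/s1.png

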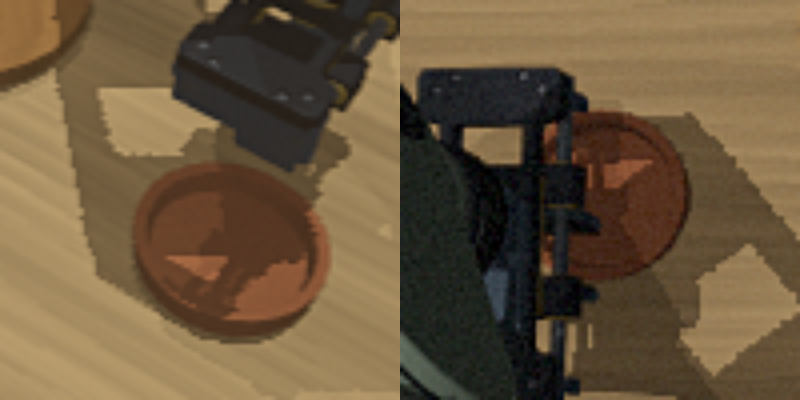

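Request:
send_rows(
  deltas=[
    [[0, 0, 0.04], [0, 0, 0]],
    [[0, 0, 0.03], [0, 0, 0]],
    [[0, 0, 0.02], [0, 0, 0]],
    [[0, 0, 0.01], [0, 0, 0]],
    [[0, 0, 0.01], [0, 0, 0]],
    [[0, 0, 0], [0, 0, 0]],
    [[0, 0, 0], [0, 0, 0]],
  ],
)

```text
time_s: 7.6
ee_pos: [487.2, 368.1, 23.4]
ee_rot: [180.0, -0.0, 90.0]
force: [-0.2, 0.5, 0.2]
gripper_width: 31.9
gripper_force: 0.0
```

Request:
send_rows(
  deltas=[
    [[0, 0, 0], [0, 0, 0]],
    [[0, 0, 0], [0, 0, 0]],
    [[0, 0, 0], [0, 0, 0]],
    [[0, 0, 0], [0, 0, 0]],
    [[0, 0, 0], [0, 0, 0]],
    [[0, 0, 0], [0, 0, 0]],
    [[0, 0, 0], [0, 0, 0]],
    [[0, 0, 0], [0, 0, 0]],
  ],
  grip=1,
  grip_force=30,
)

```text
time_s: 8.4
ee_pos: [487.1, 368.2, 23.1]
ee_rot: [180.0, -0.0, 90.0]
force: [0.1, 1.5, 3.4]
gripper_width: 11.4
gripper_force: 28.1
```

Request:
send_rows(
  deltas=[
    [[0, 0, -0.01], [0, 0, 0]],
    [[0, 0, -0.02], [0, 0, 0]],
    [[0, 0, -0.03], [0, 0, 0]],
    [[0, 0, -0.04], [0, 0, 0]],
    [[0, 0, -0.03], [0, 0, 0]],
    [[0, 0, -0.01], [0, 0, 0]],
    [[0, 0, 0], [0, 0, 0]],
    [[0, 0, 0], [0, 0, 0]],
  ],
)

```text
time_s: 9.2
ee_pos: [486.3, 367.3, 92.2]
ee_rot: [-179.9, 0.1, 90.0]
force: [-0.4, 0.1, -2.1]
gripper_width: 10.3
gripper_force: 29.6
```

Run:
```python
from h import *
f=grab_frame('scene');T=trace('scene','saucer')
if T:
  F={'scene':mfeat(T[0]['pixels'])};print(T[0]['p'],fit('saucer',F,z=70))
g=f[:,:,::-1].copy()
cv2.imwrite('pics/s2.png',cv2.resize(g[180:320,310:450],(560,560)))
```

```text
0.89 (array([541.62284317, 369.57394754]), array([ 0.00554787, -0.20216655,  0.00554787, -0.20216655, -0.99926758,
       -0.62792969,  0.93948364,  1.10681152]))
```

View pics/s2.png

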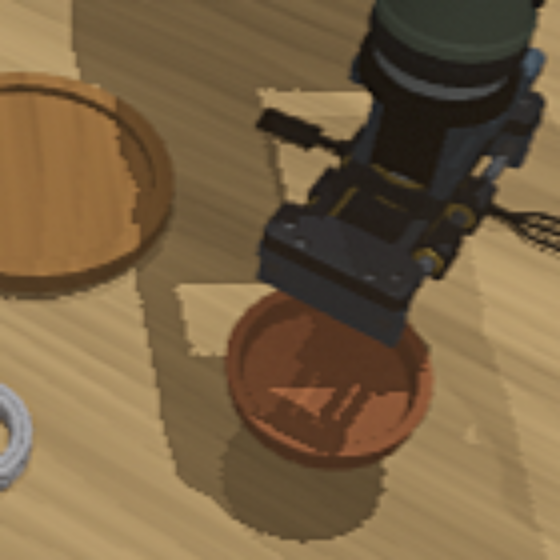

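Run:
```python
from h import *
grab_frame('scene');T=trace('scene','saucer')
m=T[0]['pixels'].astype(np.uint8)
ct=max(cv2.findContours(m,0,1)[0],key=cv2.contourArea)[:,0]
a=np.linspace(0,2*np.pi,90)
def contour(t,x0,y0,z0):
    P=np.concatenate([np.c_[50+r*np.cos(a),r*np.sin(a),np.full(90,h-22.)] for r,h in PROF['saucer']])
    c,s=np.cos(t),np.sin(t)
    Q=np.c_[c*P[:,0]+s*P[:,2],P[:,1],-s*P[:,0]+c*P[:,2]]+[x0,y0,z0]
    return cv2.convexHull(proj('scene',Q).astype(np.float32))
# only lower part of the contour, clear of the gripper
low=[p for p in ct if p[1]>275]
for z0 in (88,91,94):
  def f(q): 
    h=contour(np.radians(q[0]),487+q[1],q[2]+368,z0)
    return [cv2.pointPolygonTest(h,(float(p[0]),float(p[1])),True)-.5 for p in low]
  r=least_squares(f,(1,1,1),diff_step=.05,x_scale=(3,3,3));print(z0,r.x,r.cost)
  for t in(0,3,6,9):
    r=least_squares(lambda q:f((t,-2,q[0])),(1,),diff_step=.05);print('  tilt',t,r.x,r.cost)
print(len(low))
```

```text
88 [ 7.54312623 -4.49310828 -1.24912895] 3.006267512439327
  tilt 0 [0.28879746] 25.24644633481283
  tilt 3 [0.] 4.836219151674215
  tilt 6 [0.] 12.893755376082305
  tilt 9 [0.] 38.466406342196436
91 [ 8.68903852 -2.91763777 -0.92988829] 3.2270665102262757
  tilt 0 [0.93306846] 71.35530725882282
  tilt 3 [0.24121791] 22.462400607151533
  tilt 6 [0.] 5.1107148901296044
  tilt 9 [0.] 9.901089956579355
94 [ 9.69248017 -1.2257957  -0.58226892] 3.458496962100493
  tilt 0 [1.62763497] 144.58472357311362
  tilt 3 [0.89794407] 66.42169464624845
  tilt 6 [0.21736782] 24.394654182998863
  tilt 9 [0.] 7.276644049705624
65
```

Request:
send_rows(
  deltas=[
    [[-0.03, -0.01, 0], [0, 0, 0]],
    [[-0.05, -0.017, 0], [0, 0, 0]],
    [[-0.07, -0.024, 0], [0, 0, 0]],
    [[-0.08, -0.027, 0], [0, 0, 0]],
    [[-0.08, -0.027, 0], [0, 0, 0]],
    [[-0.07, -0.024, 0], [0, 0, 0]],
    [[-0.06, -0.02, 0], [0, 0, 0]],
    [[-0.034, -0.012, 0], [0, 0, 0]],
    [[-0.02, -0.007, 0], [0, 0, 0]],
    [[0, 0, 0], [0, 0, 0]],
  ],
)

```text
time_s: 10.4
ee_pos: [402.5, 120.1, 92.9]
ee_rot: [-180.0, 0.0, 89.9]
force: [-0.1, -0.3, -2.0]
gripper_width: 10.5
gripper_force: 29.6
```

Request:
send_rows(
  deltas=[
    [[0, 0, 0], [-0.05, 0, 0]],
    [[0, 0, 0], [-0.07, 0, 0]],
    [[0, 0, 0], [-0.07, 0, 0]],
    [[0, 0, 0], [-0.04, 0, 0]],
    [[0, 0, 0], [0, 0, 0]],
    [[0, 0, 0], [0, 0, 0]],
  ],
)

```text
time_s: 11.0
ee_pos: [403.3, 121.4, 93.1]
ee_rot: [173.4, -0.0, 90.1]
force: [0.2, -0.3, -0.7]
gripper_width: 10.7
gripper_force: 29.6
```

```bash
cat > tilt.py <<'E'
from h import *
def tiltfit(name,half,top,z0,tcp,vmin_frac=.45,cams=('scene',),R=50):
    for c in cams:
        g=grab_frame(c);T=trace(c,name)
        if not T: print('none',c);continue
        m=T[0]['pixels'].astype(np.uint8)
        ct=max(cv2.findContours(m,0,1)[0],key=cv2.contourArea)[:,0]
        lo,hi=ct[:,1].min(),ct[:,1].max()
        low=[p for p in ct if p[1]>lo+vmin_frac*(hi-lo)]
        a=np.linspace(0,2*np.pi,90)
        def f(q):
            P=np.concatenate([np.c_[R+r*np.cos(a),r*np.sin(a),np.full(90,h-top)] for r,h in PROF[name]])
            cc,s=np.cos(np.radians(q[0])),np.sin(np.radians(q[0]))
            Q=np.c_[cc*P[:,0]+s*P[:,2],P[:,1],-s*P[:,0]+cc*P[:,2]]+[tcp[0]+q[1],tcp[1]+q[2],z0]
            h=cv2.convexHull(proj(c,Q).astype(np.float32))
            return [cv2.pointPolygonTest(h,(float(p[0]),float(p[1])),True)-.5 for p in low]
        r=least_squares(f,(1,1,1),diff_step=.05,x_scale=(3,3,3));print(c,len(low),r.x,r.cost)
        for t in(-4,-2,0,2,4,6,8):
            r=least_squares(lambda q:f((t,q[0],q[1])),(-1,1),diff_step=.05);print('  tilt',t,r.x,r.cost)
E
python3 - <<'E'
from tilt import *
print(state()['ee_pos'])
tiltfit('saucer',0,22.,92,(403,121))
f=grab_frame('scene')[:,:,::-1]
cv2.imwrite('pics/s3.png',cv2.resize(f[130:270,250:390],(560,560)))
E
```

```text
[403.26554389 121.36266682  93.05025935]
scene 56 [ 10.82764726 -10.57715138  -6.82127094] 3.4342887936180757
  tilt -4 [3.12664552 1.5122051 ] 12.7348067207418
  tilt -2 [0.86659772 0.30616338] 10.01913570854581
  tilt 0 [-1.26170402 -0.85570839] 7.825029689900339
  tilt 2 [-3.25727224 -2.00439893] 6.167740121694452
  tilt 4 [-5.12705596 -3.14701217] 4.954756708710468
  tilt 6 [-6.87759064 -4.24644026] 4.152427217715226
  tilt 8 [-8.49475371 -5.34240563] 3.6734281650870604
```

View pics/s3.png

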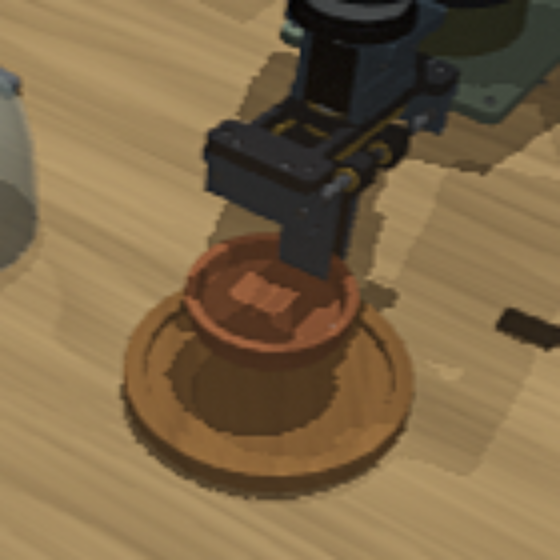

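Request:
send_rows(
  deltas=[
    [[0, -0.0023, 0.02], [0, 0, 0]],
    [[0, -0.0034, 0.03], [0, 0, 0]],
    [[0, -0.0034, 0.03], [0, 0, 0]],
    [[0, -0.0018, 0.016], [0, 0, 0]],
    [[0, -0.0009, 0.008], [0, 0, 0]],
    [[0, 0, 0], [0, 0, 0]],
    [[0, 0, 0], [0, 0, 0]],
  ],
)

```text
time_s: 11.85
ee_pos: [403.5, 120.9, 41.0]
ee_rot: [173.4, -0.0, 90.0]
force: [-0.4, 0.2, -1.4]
gripper_width: 10.5
gripper_force: 29.6
```

Request:
send_rows(
  deltas=[
    [[0, -0.0002, 0.002], [0, 0, 0]],
    [[0, -0.0002, 0.002], [0, 0, 0]],
    [[0, 0, 0], [0, 0, 0]],
  ],
)

```text
time_s: 12.15
ee_pos: [403.3, 120.9, 38.8]
ee_rot: [173.4, -0.0, 90.0]
force: [0.8, -1.1, -0.8]
gripper_width: 10.1
gripper_force: 29.7
```

Request:
send_rows(
  deltas=[
    [[0, -0.0002, 0.002], [0, 0, 0]],
    [[0, -0.0002, 0.002], [0, 0, 0]],
    [[0, 0, 0], [0, 0, 0]],
  ],
)

```text
time_s: 12.45
ee_pos: [403.2, 120.9, 37.5]
ee_rot: [173.4, -0.0, 90.0]
force: [-5.1, -0.3, 11.3]
gripper_width: 10.6
gripper_force: 30.1
```

Request:
send_rows(
  deltas=[
    [[0, 0, -0.0012], [0, 0, 0]],
    [[0, 0, 0], [0, 0, 0]],
  ],
)

```text
time_s: 12.65
ee_pos: [403.2, 120.9, 37.6]
ee_rot: [173.4, -0.0, 90.0]
force: [-2.2, -0.2, 6.7]
gripper_width: 10.9
gripper_force: 30.0
```

Request:
send_rows(
  deltas=[
    [[0, 0, 0], [0, 0, 0]],
    [[0, 0, 0], [0, 0, 0]],
    [[0, 0, 0], [0, 0, 0]],
    [[0, 0, 0], [0, 0, 0]],
    [[0, 0, 0], [0, 0, 0]],
    [[0, 0, 0], [0, 0, 0]],
  ],
  grip=0.65,
)

```text
time_s: 13.25
ee_pos: [403.0, 120.8, 37.1]
ee_rot: [173.4, 0.0, 90.0]
force: [-0.2, -0.1, -0.0]
gripper_width: 32.1
gripper_force: 0.0
```

Request:
send_rows(
  deltas=[
    [[0, 0.0011, -0.01], [0, 0, 0]],
    [[0, 0.0034, -0.03], [0, 0, 0]],
    [[0, 0.0069, -0.06], [0, 0, 0]],
    [[0, 0.0091, -0.08], [0, 0, 0]],
    [[0, 0.0091, -0.08], [0, 0, 0]],
    [[0, 0.0091, -0.08], [0.08, 0, 0]],
    [[0, 0, 0], [0.15, 0, 0]],
    [[0, 0, 0], [0, 0, 0]],
    [[0, 0, 0], [0, 0, 0]],
  ],
)

```text
time_s: 14.15
ee_pos: [402.1, 120.6, 207.6]
ee_rot: [-180.0, 0.0, 90.0]
force: [-0.6, -0.4, 0.8]
gripper_width: 31.6
gripper_force: 0.0
```

Run:
```python
from h import *
s=state();print(s['ee_pos'],s['ee_rot'],s['qpos'])
grab_frame('scene')
for n,z in(('cloche_base',0),('saucer',14)):
    T=trace('scene',n);x,r=fit(n,{'scene':mfeat(T[0]['pixels'])},z=z);print(n,T[0]['p'],x,np.round(r,1))
```

```text
[402.10402319 120.55269143 207.59102355] [-1.79954863e+02  3.72292633e-02  8.99921356e+01] [ 1.51376785e+01  5.17637135e+00  1.10036445e+02 -2.66736157e-02
  6.48404825e+01  1.51569088e+01]Traceback (most recent call last):
  File "<stdin>", line 5, in <module>
IndexError: list index out of range
```

Request:
send_rows(
  deltas=[
    [[-0.0878, 0.0156, 0], [0, 0, 0]],
    [[-0.0878, 0.0156, 0], [0, 0, 0]],
    [[-0.0878, 0.0156, 0], [0, 0, 0]],
    [[-0.0878, 0.0156, 0], [0, 0, 0]],
    [[-0.0878, 0.0156, 0], [0, 0, 0]],
    [[-0.0878, 0.0156, 0], [0, 0, 0]],
    [[-0.0878, 0.0156, 0], [0, 0, 0]],
    [[-0.0878, 0.0156, 0], [0, 0, 0]],
    [[-0.0878, 0.0156, 0], [0, 0, 0]],
    [[-0.0878, 0.0156, 0], [0, 0, 0]],
  ],
)

```text
time_s: 15.25
ee_pos: [480.1, -319.3, 207.2]
ee_rot: [-179.9, -0.1, 90.0]
force: [0.5, 0.9, 0.4]
gripper_width: 31.9
gripper_force: 0.0
```

Request:
send_rows(
  deltas=[
    [[-0.0878, 0.0156, 0], [0, 0, 0]],
    [[-0.0872, 0.015, 0], [0, 0, 0]],
    [[0, 0, 0.06], [0, 0, 0]],
    [[0, 0, 0.08], [0, 0, 0]],
    [[0, 0, 0.06], [0, 0, 0]],
    [[0, 0, 0], [0, 0, 0]],
    [[0, 0, 0], [0, 0, 0]],
  ],
)

```text
time_s: 15.95
ee_pos: [496.0, -405.2, 108.1]
ee_rot: [-179.9, -0.0, 90.0]
force: [0.5, -0.3, 1.7]
gripper_width: 31.6
gripper_force: 0.0
```

Run:
```python
from h import *
im={c:grab_frame(c) for c in K}
for n,z in(('cloche_base',0),('saucer',14),('wide_pot',0),('slim_pot',0)):
  for c in K:
    for d in trace(c,n)[:1]:
        x,r=fit(n,{c:mfeat(d['pixels'])},z=z);print(n,c,round(float(d['p']),2),x.round(1),np.round(r,1).tolist())
a=im['scene'][120:260,120:360,::-1];cv2.imwrite('pics/s4.png',cv2.resize(a,None,fx=3,fy=3))
```

```text
cloche_base scene 0.72 [447.  121.1] [0.1, -0.0, 0.1, -0.0, 0.4, -1.0, -0.8, 0.9]
cloche_base top 0.78 [451.9 120.8] [0.1, 0.3, 0.1, 0.3, -0.0, -0.1, -0.1, -0.5]
saucer scene 0.97 [452.3 121.6] [-0.0, 0.1, -0.0, 0.1, -0.3, -1.0, 0.3, 0.5]
saucer top 0.61 [454.  119.9] [-0.0, -0.1, -0.0, -0.1, -0.5, 0.2, 0.6, 0.1]
wide_pot scene 0.79 [ 534.5 -405. ] [-0.1, 0.1, -0.1, 0.1, -0.1, -0.3, 0.3, 0.0]
wide_pot top 0.63 [ 536.6 -399.8] [-0.1, -0.0, -0.1, -0.0, -2.7, -0.6, 4.7, 0.8]
slim_pot scene 0.97 [676.4  -9.9] [0.0, -0.1, 0.0, -0.1, -0.8, -0.7, 0.8, 1.2]
slim_pot top 0.87 [677.1 -10.7] [-0.0, 0.1, -0.0, 0.1, -0.1, -0.4, 0.1, 0.2]
```

View pics/s4.png

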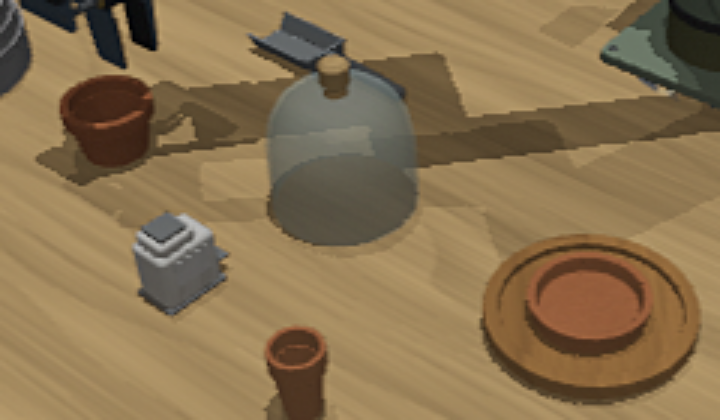

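Request:
send_rows(
  deltas=[
    [[0, 0, 0.03], [0, 0, 0]],
    [[0, 0, 0.03], [0, 0, 0]],
    [[0, 0, 0.02], [0, 0, 0]],
    [[0, 0, 0.014], [0, 0, 0]],
    [[0, 0, 0.008], [0, 0, 0]],
    [[0, 0, 0], [0, 0, 0]],
    [[0, 0, 0], [0, 0, 0]],
  ],
)

```text
time_s: 17.15
ee_pos: [496.5, -405.9, 57.7]
ee_rot: [180.0, 0.0, 90.0]
force: [0.4, 0.4, 0.6]
gripper_width: 31.9
gripper_force: 0.0
```

Request:
send_rows(
  deltas=[
    [[0, 0, 0], [0, 0, 0]],
    [[0, 0, 0], [0, 0, 0]],
    [[0, 0, 0], [0, 0, 0]],
    [[0, 0, 0], [0, 0, 0]],
    [[0, 0, 0], [0, 0, 0]],
    [[0, 0, 0], [0, 0, 0]],
    [[0, 0, 0], [0, 0, 0]],
    [[0, 0, 0], [0, 0, 0]],
  ],
  grip=1,
  grip_force=45,
)

```text
time_s: 17.95
ee_pos: [496.1, -405.7, 57.8]
ee_rot: [180.0, 0.0, 90.0]
force: [-2.8, 1.3, 5.9]
gripper_width: 12.4
gripper_force: 42.3
```

Request:
send_rows(
  deltas=[
    [[0, 0, -0.01], [0, 0, 0]],
    [[0, 0, -0.02], [0, 0, 0]],
    [[0, 0, -0.03], [0, 0, 0]],
    [[0, 0, -0.04], [0, 0, 0]],
    [[0, 0, -0.03], [0, 0, 0]],
    [[0, 0, -0.01], [0, 0, 0]],
    [[0, 0, 0], [0, 0, 0]],
    [[0, 0, 0], [0, 0, 0]],
  ],
)

```text
time_s: 18.75
ee_pos: [495.6, -405.2, 126.3]
ee_rot: [-179.9, -0.1, 90.0]
force: [0.7, 0.1, -2.3]
gripper_width: 11.2
gripper_force: 61.5
```

Run:
```python
from tilt import *
p=state()['ee_pos'];print(p)
tiltfit('wide_pot',0,60.,p[2]+3,(496,-405.6),vmin_frac=.35,R=39.7)
f=grab_frame('scene')[:,:,::-1]
cv2.imwrite('pics/s5.png',cv2.resize(f[80:190,100:210],(550,550)))
```

```text
[ 495.5877018  -405.2037223   126.32318553]
scene 53 [5.93270171 2.50144785 1.36340976] 5.517570741012646
  tilt -4 [3.85394201 9.90268497] 14.904917053505175
  tilt -2 [3.41405979 8.0788195 ] 11.719711660782748
  tilt 0 [3.06002896 6.29209712] 9.076116821464693
  tilt 2 [2.78622544 4.57258728] 7.060606017932366
  tilt 4 [2.592868   2.91101103] 5.888589304834111
  tilt 6 [2.49596121 1.30011162] 5.517950155868151
  tilt 8 [ 2.47563641 -0.27212422] 6.025221739780798
```

View pics/s5.png

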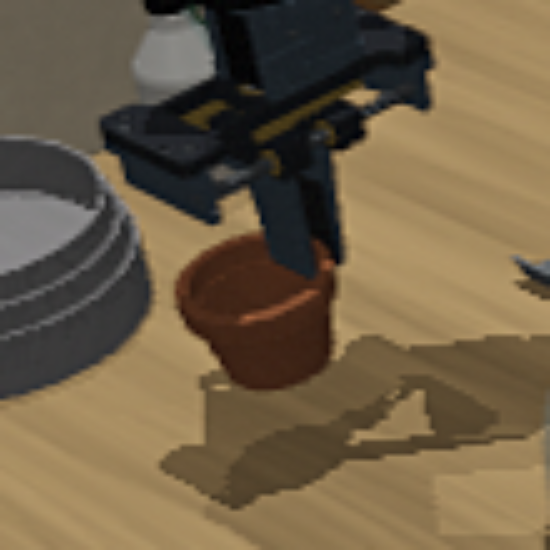

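Request:
send_rows(
  deltas=[
    [[0, 0, -0.02], [0, 0, 0]],
    [[0, 0, -0.05], [0, 0, 0]],
    [[0, 0, -0.06], [0, 0, 0]],
    [[0, 0, -0.06], [0, 0, 0]],
    [[0, 0, -0.05], [0, 0, 0]],
    [[0, 0, -0.026], [0, 0, 0]],
    [[0.03, -0.005, 0], [0, 0, 0]],
    [[0.05, -0.008, 0], [0, 0, 0]],
    [[0.07, -0.011, 0], [0, 0, 0]],
    [[0.07, -0.011, 0], [0, 0, 0]],
  ],
)

```text
time_s: 19.9
ee_pos: [477.1, -293.1, 258.2]
ee_rot: [-179.8, -0.2, 90.0]
force: [-0.0, 0.9, -2.6]
gripper_width: 11.1
gripper_force: 61.5
```

Request:
send_rows(
  deltas=[
    [[0.07, -0.011, 0], [0, 0, 0]],
    [[0.07, -0.011, 0], [0, 0, 0]],
    [[0.07, -0.011, 0], [0, 0, 0]],
    [[0.07, -0.011, 0], [0, 0, 0]],
    [[0.07, -0.011, 0], [0, 0, 0]],
    [[0.07, -0.011, 0], [0, 0, 0]],
    [[0.07, -0.011, 0], [0, 0, 0]],
    [[0.07, -0.011, 0], [0, 0, 0]],
    [[0.07, -0.011, 0], [0, 0, 0]],
    [[0.07, -0.011, 0], [0, 0, 0]],
  ],
)

```text
time_s: 20.9
ee_pos: [421.1, 56.1, 258.7]
ee_rot: [-179.8, -0.0, 90.0]
force: [0.6, 0.7, -2.0]
gripper_width: 11.1
gripper_force: 61.5
```

Request:
send_rows(
  deltas=[
    [[0.06, -0.009, 0], [0, 0, 0]],
    [[0.04, -0.006, 0], [0, 0, 0]],
    [[0.032, -0.0046, 0], [0, 0, 0]],
    [[0, 0, 0.03], [0, 0, 0]],
    [[0, 0, 0.06], [0, 0, 0]],
    [[0, 0, 0.06], [0, 0, 0]],
    [[0, 0, 0.03], [-0.05, 0, 0]],
    [[0, 0, 0], [-0.1, 0, 0]],
    [[0, 0, 0], [-0.06, 0, 0]],
    [[0, 0, 0], [0, 0, 0]],
  ],
)

```text
time_s: 21.9
ee_pos: [410.5, 120.2, 168.6]
ee_rot: [174.2, 0.0, 90.0]
force: [0.2, -0.0, -2.8]
gripper_width: 11.1
gripper_force: 60.4
```

Run:
```python
from tilt import *
s=state();p=s['ee_pos'];print(p,s['ee_rot'])
tiltfit('wide_pot',0,60.,p[2]+3,p[:2],vmin_frac=.35,R=39.7)
f=grab_frame('scene')[:,:,::-1]
cv2.imwrite('pics/s6.png',cv2.resize(f[130:260,255:385],(560,560)))
```

```text
[410.50664531 120.177938   168.62088817] [1.74246682e+02 4.78844618e-02 9.00464990e+01]
scene 64 [ 1.2400051  -2.6443161  -1.50254384] 11.810182604370945
  tilt -4 [-1.50538532  0.47536991] 14.922115678292329
  tilt -2 [-2.03513219 -0.31644433] 12.9536564007772
  tilt 0 [-2.44496844 -1.06012759] 11.963994895500372
  tilt 2 [-2.73346884 -1.76941864] 11.87840865601218
  tilt 4 [-2.92612657 -2.429494  ] 12.859625216078978
  tilt 6 [-2.99408095 -3.0362567 ] 14.864783210742683
  tilt 8 [-2.98329693 -3.59929496] 17.94469558042318
```

View pics/s6.png

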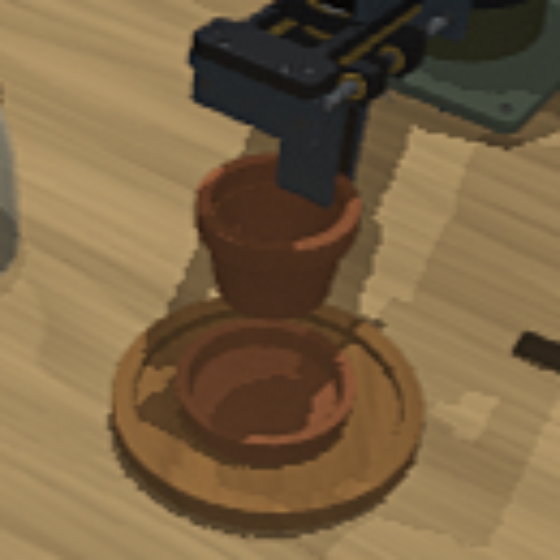

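Request:
send_rows(
  deltas=[
    [[0.0034, 0.007, 0], [0, 0, 0]],
    [[0, -0.003, 0.03], [0, 0, 0]],
    [[0, -0.0041, 0.04], [0, 0, 0]],
    [[0, -0.0041, 0.04], [0, 0, 0]],
    [[0, -0.003, 0.03], [0, 0, 0]],
    [[0, -0.0018, 0.018], [0, 0, 0]],
    [[0, -0.001, 0.009], [0, 0, 0]],
    [[0, 0, 0], [0, 0, 0]],
    [[0, 0, 0], [0, 0, 0]],
  ],
)

```text
time_s: 22.95
ee_pos: [418.2, 122.2, 87.3]
ee_rot: [173.9, -0.0, 90.0]
force: [-1.6, 0.9, -2.7]
gripper_width: 11.2
gripper_force: 60.4
```

Request:
send_rows(
  deltas=[
    [[0, -0.0002, 0.002], [0, 0, 0]],
    [[0, -0.0002, 0.002], [0, 0, 0]],
    [[0, -0.0002, 0.002], [0, 0, 0]],
    [[0, -0.0002, 0.002], [0, 0, 0]],
    [[0, 0, 0], [0, 0, 0]],
  ],
)

```text
time_s: 23.45
ee_pos: [417.4, 122.0, 82.6]
ee_rot: [174.0, 0.0, 90.0]
force: [0.6, -0.5, -2.7]
gripper_width: 11.4
gripper_force: 60.4
```

Request:
send_rows(
  deltas=[
    [[0, -0.0002, 0.002], [0, 0, 0]],
    [[0, 0, 0], [0, 0, 0]],
  ],
)

```text
time_s: 23.65
ee_pos: [417.5, 122.0, 81.5]
ee_rot: [174.0, 0.0, 90.0]
force: [-0.2, 0.6, -2.1]
gripper_width: 11.1
gripper_force: 60.4
```

Run:
```python
from tilt import *
for i in range(2):
    s=state();p=s['ee_pos'];print(p.round(1),s['ee_rot'].round(2))
    tiltfit('wide_pot',0,60.,84.5,(417.2,122),vmin_frac=.35,R=39.7) if i==0 else 0
    f=grab_frame('scene')
    T=trace('scene','saucer')
    for d in T[:1]: print(d['p'],d['bbox'],fit('saucer',{'scene':mfeat(d['pixels'])},z=14))
cv2.imwrite('pics/s7.png',cv2.resize(f[150:260,265:375,::-1],(550,550)))
```

```text
[417.5 122.   81.5] [1.740e+02 1.000e-02 9.001e+01]
scene 61 [ 5.4407318  -1.75067882 -1.24049509] 5.746557792489667
  tilt -4 [-1.28573629  1.21785001] 10.750362668563948
  tilt -2 [-1.57506753  0.62065332] 8.974998628908669
  tilt 0 [-1.73655478  0.06124904] 7.5291433861540655
  tilt 2 [-1.82048298 -0.44770035] 6.453465900923251
  tilt 4 [-1.79888297 -0.92923232] 5.860806600397329
  tilt 6 [-1.72424246 -1.35503548] 5.767507049800676
  tilt 8 [-1.52910839 -1.73817109] 6.164760024262133
0.96 [293.7, 215.1, 41.8, 25.2] (array([461.5014927 , 127.03281054]), array([-0.29255192, -0.05662614, -0.29255192, -0.05662614,  0.33422852,
       -5.33363342,  0.24926758,  3.54942322]))
[417.6 122.   81.7] [173.98   0.    90.01]
0.76 [295.4, 214.9, 41.9, 24.2] (array([462.12489559, 128.48281158]), array([-0.09514343, -0.08312219, -0.09514343, -0.08312219, -0.35217285,
       -5.98458862,  0.60449219,  3.95162964]))
```

View pics/s7.png

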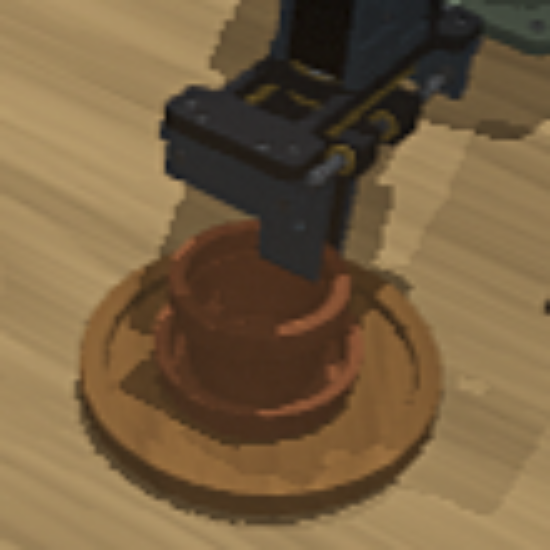

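Request:
send_rows(
  deltas=[
    [[0, -0.0035, 0], [0, 0, 0]],
    [[0, -0.0035, 0], [0, 0, 0]],
    [[0, -0.0002, 0.002], [0, 0, 0]],
    [[0, -0.0002, 0.002], [0, 0, 0]],
    [[0, 0, 0], [0, 0, 0]],
  ],
)

```text
time_s: 24.45
ee_pos: [414.0, 122.0, 79.2]
ee_rot: [174.0, 0.0, 90.0]
force: [-0.4, -0.6, -2.6]
gripper_width: 11.2
gripper_force: 60.4
```

Request:
send_rows(
  deltas=[
    [[0, -0.0002, 0.002], [0, 0, 0]],
    [[0, 0, 0], [0, 0, 0]],
  ],
)

```text
time_s: 24.65
ee_pos: [414.2, 122.2, 78.8]
ee_rot: [174.0, -0.0, 90.0]
force: [-1.5, 0.6, 4.2]
gripper_width: 11.1
gripper_force: 61.1
```

Request:
send_rows(
  deltas=[
    [[0, -0.0002, 0.002], [0, 0, 0]],
    [[0, 0, 0], [0, 0, 0]],
  ],
)

```text
time_s: 24.85
ee_pos: [414.3, 122.4, 78.6]
ee_rot: [173.9, -0.0, 90.0]
force: [-5.4, 0.8, 13.2]
gripper_width: 11.1
gripper_force: 62.1
```

Request:
send_rows(
  deltas=[
    [[0, 0, -0.0008], [0, 0, 0]],
    [[0, 0, 0], [0, 0, 0]],
  ],
)

```text
time_s: 25.05
ee_pos: [414.3, 122.3, 78.7]
ee_rot: [173.9, -0.0, 90.0]
force: [-4.0, 0.6, 8.4]
gripper_width: 11.1
gripper_force: 61.7
```

Request:
send_rows(
  deltas=[
    [[0, 0, 0], [0, 0, 0]],
    [[0, 0, 0], [0, 0, 0]],
    [[0, 0, 0], [0, 0, 0]],
    [[0, 0, 0], [0, 0, 0]],
    [[0, 0, 0], [0, 0, 0]],
    [[0, 0, 0], [0, 0, 0]],
  ],
  grip=0.65,
)

```text
time_s: 25.65
ee_pos: [414.1, 122.0, 77.6]
ee_rot: [174.0, 0.0, 90.0]
force: [-0.0, -0.6, -0.2]
gripper_width: 31.8
gripper_force: 0.0
```

Request:
send_rows(
  deltas=[
    [[0, 0.0011, -0.01], [0, 0, 0]],
    [[0, 0.0031, -0.03], [0, 0, 0]],
    [[0, 0.0062, -0.06], [0, 0, 0]],
    [[0, 0.0083, -0.08], [0, 0, 0]],
    [[0, 0.0083, -0.08], [0, 0, 0]],
    [[0, 0, 0], [0.11, 0, 0]],
    [[0, 0, 0], [0.1, 0, 0]],
    [[0, 0.09, 0], [0, 0, 0]],
    [[0, 0.09, 0], [0, 0, 0]],
    [[0, 0, 0], [0, 0, 0]],
  ],
  grip=0.25,
)

```text
time_s: 26.65
ee_pos: [508.8, 122.1, 208.2]
ee_rot: [179.8, -0.0, 89.9]
force: [-0.0, 0.1, -0.9]
gripper_width: 68.6
gripper_force: 0.0
```

Request:
send_rows(
  deltas=[
    [[-0.06, 0.09, 0], [0, 0, 0]],
    [[-0.07, 0.08, 0], [0, 0, 0]],
    [[-0.07, 0.07, 0], [0, 0, 0]],
    [[-0.06, 0.05, 0], [0, 0, 0]],
    [[0, 0, 0], [0, 0, 0]],
    [[0, 0, 0], [0, 0, 0]],
  ],
)

```text
time_s: 27.25
ee_pos: [642.4, -3.9, 208.0]
ee_rot: [-179.9, -0.0, 89.9]
force: [-1.2, 0.2, 0.5]
gripper_width: 68.6
gripper_force: 0.0
```

Run:
```python
from h import *
s=state();print(s['ee_pos'],s['ee_rot'],s['gripper_width'])
im={c:grab_frame(c) for c in K}
for n,z in(('cloche_base',0),('saucer',14),('wide_pot',21),('slim_pot',0),('cloche',0)):
  for c in K:
    for d in trace(c,n)[:1]:
        x,r=fit(n,{c:mfeat(d['pixels'])},z=z);print(n,c,round(float(d['p']),2),x.round(1),np.round(r,1).tolist())
a=im['scene'][160:260,270:370,::-1];b=im['top'][180:280,180:280,::-1];cv2.imwrite('pics/s8.png',cv2.resize(np.hstack([a,b]),None,fx=4,fy=4))
```

```text
[642.39563963  -3.89033345 207.96412906] [-1.79894753e+02 -3.27815124e-02  8.99262445e+01] 68.62054193782974
cloche_base scene 0.74 [450.7 122.3] [0.1, -0.1, 0.1, -0.1, -0.1, -3.2, -0.1, 2.0]
cloche_base top 0.76 [458.1 167.2] [0.0, 0.3, 0.0, 0.3, -18.7, -2.2, 19.6, 0.2]
saucer scene 0.86 [463.8 130.2] [0.1, -0.1, 0.1, -0.1, -1.2, -6.4, 0.8, 4.6]
saucer top 0.54 [417.6 151.9] [0.0, -0.0, 0.0, -0.0, -16.7, -16.9, 16.6, 17.4]
wide_pot scene 0.84 [454.2 123.2] [-0.0, -0.1, -0.0, -0.1, -0.4, 0.1, 0.5, 0.2]
wide_pot top 0.57 [460.5 144.6] [0.0, 0.2, 0.0, 0.2, -9.5, -1.1, 10.7, 0.4]
slim_pot scene 0.73 [677.2  -9.4] [0.1, -0.0, 0.1, -0.0, 0.1, -0.5, -0.3, 0.5]
cloche scene 0.9 [ 465.8 -128.4] [-0.0, -0.1, -0.0, -0.1, -3.2, -9.5, 6.6, 8.3]
cloche top 0.95 [ 456.  -183.9] [-0.0, 0.5, -0.0, 0.5, -9.9, -0.4, 7.4, -0.7]
```

View pics/s8.png

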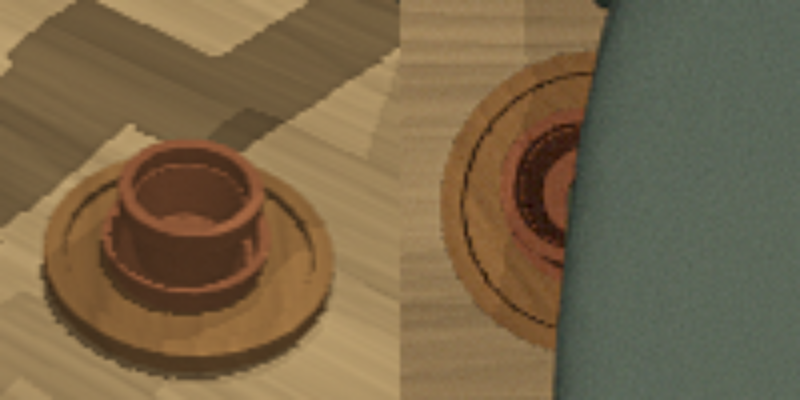

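Request:
send_rows(
  deltas=[
    [[-0.006, 0.035, 0], [0, 0, 0]],
    [[-0.0056, 0.034, 0], [0, 0, 0]],
    [[0, 0, 0.05], [0, 0, 0]],
    [[0, 0, 0.07], [0, 0, 0]],
    [[0, 0, 0.06], [0, 0, 0]],
    [[0, 0, 0.02], [0, 0, 0]],
    [[0, 0, 0], [0, 0, 0]],
    [[0, 0, 0], [0, 0, 0]],
  ],
)

```text
time_s: 28.65
ee_pos: [678.6, -9.4, 109.9]
ee_rot: [179.9, 0.0, 90.0]
force: [-0.2, 1.0, 0.0]
gripper_width: 68.5
gripper_force: 0.0
```

Run:
```python
from h import *
s=state();print(s['ee_pos'],s['ee_rot'])
im={c:grab_frame(c) for c in K}
a=im['scene'][190:270,180:260,::-1];b=im['top'][100:180,240:320,::-1];cv2.imwrite('pics/s9.png',cv2.resize(np.hstack([a,b]),None,fx=5,fy=5))
```

```text
[678.61943725  -9.39661387 109.85690108] [1.79857533e+02 9.25024644e-03 9.00110007e+01]
```

View pics/s9.png

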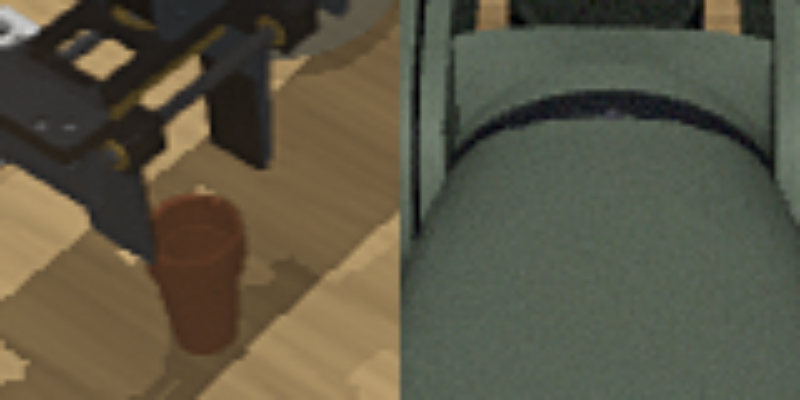

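Request:
send_rows(
  deltas=[
    [[0, -0.002, 0.02], [0, 0, 0]],
    [[0, 0, 0.02], [0, 0, 0]],
    [[0, 0, 0.02], [0, 0, 0]],
    [[0, 0, 0.01], [0, 0, 0]],
    [[0, 0, 0.006], [0, 0, 0]],
    [[0, 0, 0], [0, 0, 0]],
    [[0, 0, 0], [0, 0, 0]],
  ],
)

```text
time_s: 29.45
ee_pos: [676.8, -9.4, 70.6]
ee_rot: [180.0, 0.0, 90.0]
force: [0.5, -0.8, -0.5]
gripper_width: 68.4
gripper_force: 0.0
```

Request:
send_rows(
  deltas=[
    [[0, 0, 0], [0, 0, 0]],
    [[0, 0, 0], [0, 0, 0]],
    [[0, 0, 0], [0, 0, 0]],
    [[0, 0, 0], [0, 0, 0]],
    [[0, 0, 0], [0, 0, 0]],
    [[0, 0, 0], [0, 0, 0]],
    [[0, 0, 0], [0, 0, 0]],
  ],
  grip=1,
  grip_force=20,
)

```text
time_s: 30.15
ee_pos: [676.8, -9.4, 70.7]
ee_rot: [180.0, 0.0, 90.0]
force: [1.3, 0.5, 1.4]
gripper_width: 47.5
gripper_force: 20.0
```

Request:
send_rows(
  deltas=[
    [[0, 0, -0.01], [0, 0, 0]],
    [[0, 0, -0.03], [0, 0, 0]],
    [[0, 0, -0.06], [0, 0, 0]],
    [[0, 0, -0.07], [0, 0, 0]],
    [[0, 0, -0.06], [0, 0, 0]],
    [[0, 0, -0.03], [0, 0, 0]],
    [[0, 0, 0], [0, 0, 0]],
  ],
)

```text
time_s: 30.85
ee_pos: [678.1, -9.4, 204.5]
ee_rot: [179.6, 0.0, 90.0]
force: [0.9, -0.3, -1.0]
gripper_width: 47.8
gripper_force: 20.0
```

Request:
send_rows(
  deltas=[
    [[0.012, -0.02, 0], [0, 0, 0]],
    [[0.03, -0.05, 0], [0, 0, 0]],
    [[0.041, -0.07, 0], [0, 0, 0]],
    [[0.041, -0.07, 0], [0, 0, 0]],
    [[0.041, -0.07, 0], [0, 0, 0]],
    [[0.041, -0.07, 0], [0, 0, 0]],
    [[0.03, -0.05, 0], [0, 0, 0]],
    [[0.018, -0.03, 0], [0, 0, 0]],
    [[0.0094, -0.015, 0], [0, 0, 0]],
    [[0, 0, 0], [0, 0, 0]],
  ],
)

```text
time_s: 31.85
ee_pos: [453.5, 122.6, 200.1]
ee_rot: [-180.0, 0.0, 90.1]
force: [0.7, 0.5, -1.8]
gripper_width: 47.9
gripper_force: 20.0
```

Request:
send_rows(
  deltas=[
    [[0, 0, 0], [0, 0, 0]],
    [[0, 0, 0], [0, 0, 0]],
    [[0, 0, 0], [0, 0, 0]],
  ],
)

```text
time_s: 32.15
ee_pos: [454.9, 121.9, 200.2]
ee_rot: [180.0, 0.0, 90.0]
force: [-1.6, -0.1, -0.3]
gripper_width: 48.1
gripper_force: 20.0
```

Run:
```python
from h import *
s=state();p=s['ee_pos'];print(p,s['ee_rot'])
f=grab_frame('scene')
for n,z in(('slim_pot',p[2]-70.7),('wide_pot',21),('cloche_base',0)):
    for d in trace('scene',n)[:1]:
        x,r=fit(n,{'scene':mfeat(d['pixels'])},z=z);print(n,round(float(d['p']),2),x.round(1),np.round(r,1).tolist())
cv2.imwrite('pics/s10.png',cv2.resize(f[120:260,250:390,::-1],(560,560)))
```

```text
[454.89012226 121.88239833 200.20121482] [1.79998092e+02 1.38934320e-02 8.99550249e+01]
slim_pot 0.66 [457.4 126.9] [-0.2, -0.6, -0.2, -0.6, -0.4, 0.0, 1.3, 2.0]
wide_pot 0.73 [454.3 123.2] [-0.0, -0.1, -0.0, -0.1, -0.5, -0.9, 0.5, 1.2]
cloche_base 0.81 [450.6 122.5] [-0.0, -0.1, -0.0, -0.1, -0.0, -3.1, 0.0, 2.0]
```

View pics/s10.png

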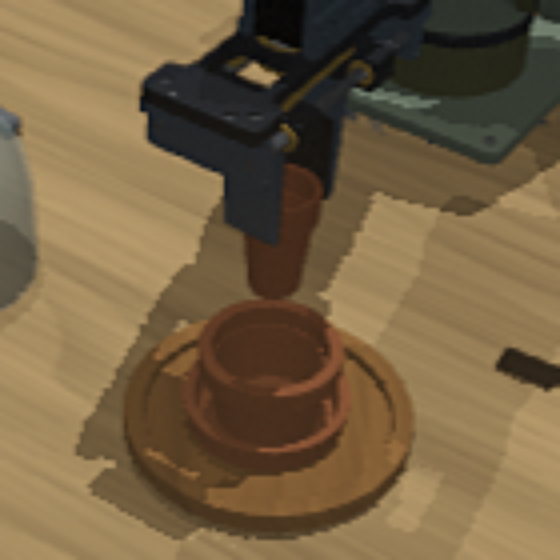

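Run:
```python
from h import *
h=hull('scene','slim_pot',454.6,122,129.5)[:,0]
f=grab_frame('scene');m=trace('scene','slim_pot')[0]['pixels']
v,u=np.nonzero(m)
for r in range(v.min(),v.max()+1,4):
    k=u[v==r]; c=[p for p in np.linspace(250,390,1401) if cv2.pointPolygonTest(h.reshape(-1,1,2),(float(p),float(r)),False)>=0]
    print(r,k.min()-.5,k.max()+.5,(round(c[0],1),round(c[-1],1)) if c else None)
print(v.max(),h[:,1].max())
```

```text
161 321.5 326.5 (np.float64(314.5), np.float64(324.5))
165 320.5 330.5 (np.float64(309.7), np.float64(330.1))
169 320.5 330.5 (np.float64(309.4), np.float64(330.4))
173 320.5 330.5 (np.float64(309.2), np.float64(330.0))
177 320.5 328.5 (np.float64(309.6), np.float64(329.3))
181 311.5 327.5 (np.float64(310.2), np.float64(328.0))
185 310.5 326.5 (np.float64(310.8), np.float64(326.8))
189 311.5 325.5 (np.float64(311.4), np.float64(325.5))
193 313.5 323.5 (np.float64(312.8), np.float64(324.0))
194 195.08524
```

Request:
send_rows(
  deltas=[
    [[0, 0, 0.02], [0, 0, 0]],
    [[0, 0, 0.04], [0, 0, 0]],
    [[0, 0, 0.04], [0, 0, 0]],
    [[0, 0, 0.04], [0, 0, 0]],
    [[0, 0, 0.03], [0, 0, 0]],
    [[0, 0, 0.012], [0, 0, 0]],
    [[0, 0, 0.006], [0, 0, 0]],
    [[0, 0, 0], [0, 0, 0]],
    [[0, 0, 0], [0, 0, 0]],
  ],
)

```text
time_s: 33.35
ee_pos: [454.6, 122.4, 107.0]
ee_rot: [179.9, -0.0, 90.0]
force: [0.3, -1.2, -0.4]
gripper_width: 47.4
gripper_force: 20.0
```

Request:
send_rows(
  deltas=[
    [[0, 0, 0.002], [0, 0, 0]],
    [[0, 0, 0.002], [0, 0, 0]],
    [[0, 0, 0.002], [0, 0, 0]],
    [[0, 0, 0.002], [0, 0, 0]],
    [[0, 0, 0], [0, 0, 0]],
  ],
)

```text
time_s: 33.85
ee_pos: [454.0, 122.3, 102.3]
ee_rot: [-180.0, 0.0, 90.0]
force: [0.2, -0.2, -0.6]
gripper_width: 47.5
gripper_force: 20.0
```

Request:
send_rows(
  deltas=[
    [[0, 0, 0.002], [0, 0, 0]],
    [[0, 0, 0], [0, 0, 0]],
  ],
)

```text
time_s: 34.05
ee_pos: [454.0, 122.2, 101.3]
ee_rot: [-180.0, 0.0, 90.0]
force: [0.4, 0.1, -1.0]
gripper_width: 47.5
gripper_force: 20.0
```

Expected contact at about 99.7.

Request:
send_rows(
  deltas=[
    [[0, 0, 0.002], [0, 0, 0]],
    [[0, 0, 0], [0, 0, 0]],
  ],
)

```text
time_s: 34.25
ee_pos: [454.0, 122.3, 100.2]
ee_rot: [-180.0, 0.0, 90.0]
force: [0.8, 0.0, -0.9]
gripper_width: 47.9
gripper_force: 20.0
```

Request:
send_rows(
  deltas=[
    [[0, 0, 0.0014], [0, 0, 0]],
    [[0, 0, 0], [0, 0, 0]],
  ],
)

```text
time_s: 34.45
ee_pos: [454.1, 122.3, 99.7]
ee_rot: [180.0, 0.0, 90.0]
force: [0.8, -0.3, -1.1]
gripper_width: 47.7
gripper_force: 20.0
```

Request:
send_rows(
  deltas=[
    [[0, 0, 0.001], [0, 0, 0]],
    [[0, 0, 0], [0, 0, 0]],
  ],
)

```text
time_s: 34.65
ee_pos: [454.2, 122.3, 99.6]
ee_rot: [180.0, -0.0, 90.0]
force: [-0.8, 0.2, 4.3]
gripper_width: 47.6
gripper_force: 20.0
```

Request:
send_rows(
  deltas=[
    [[0, 0, 0.001], [0, 0, 0]],
    [[0, 0, 0], [0, 0, 0]],
  ],
)

```text
time_s: 34.85
ee_pos: [454.2, 122.3, 99.6]
ee_rot: [180.0, -0.0, 90.0]
force: [-2.7, -0.3, 8.0]
gripper_width: 47.8
gripper_force: 20.0
```

Request:
send_rows(
  deltas=[
    [[0, 0, -0.001], [0, 0, 0]],
    [[0, 0, 0], [0, 0, 0]],
    [[0, 0, 0], [0, 0, 0]],
    [[0, 0, 0], [0, 0, 0]],
    [[0, 0, 0], [0, 0, 0]],
    [[0, 0, 0], [0, 0, 0]],
  ],
  grip=0.3,
)

```text
time_s: 35.45
ee_pos: [454.1, 122.3, 99.1]
ee_rot: [-180.0, 0.0, 90.0]
force: [0.4, -0.5, 0.2]
gripper_width: 63.8
gripper_force: 0.0
```

Request:
send_rows(
  deltas=[
    [[0, 0, -0.01], [0, 0, 0]],
    [[0, 0, -0.03], [0, 0, 0]],
    [[0, 0, -0.06], [0, 0, 0]],
    [[0, 0, -0.08], [0, 0, 0]],
    [[0, 0, -0.08], [0, 0, 0]],
    [[-0.0342, 0, 0], [0, 0, 0]],
    [[-0.09, 0, 0], [0, 0, 0]],
    [[-0.09, 0, 0], [0, 0, 0]],
    [[-0.09, 0, 0], [0, 0, 0]],
    [[-0.09, 0, 0], [0, 0, 0]],
  ],
)

```text
time_s: 36.45
ee_pos: [453.9, -76.4, 229.8]
ee_rot: [179.9, 0.0, 90.0]
force: [0.6, -1.1, -0.8]
gripper_width: 63.5
gripper_force: 0.0
```

Request:
send_rows(
  deltas=[
    [[-0.09, 0, 0], [0, 0, 0]],
    [[-0.06, 0, 0], [0, 0, 0]],
    [[-0.03, 0, 0], [0, 0, 0]],
    [[0, 0, 0], [0, 0, 0]],
    [[0, 0, 0], [0, 0, 0]],
    [[0, 0, 0], [0, 0, 0]],
  ],
)

```text
time_s: 37.05
ee_pos: [454.1, -163.4, 229.2]
ee_rot: [-180.0, -0.0, 90.1]
force: [-0.4, 0.2, 0.5]
gripper_width: 63.9
gripper_force: 0.0
```

Run:
```python
from h import *
s=state();p=s['ee_pos'];print(p,s['ee_rot'])
im={c:grab_frame(c) for c in K}
for n,z in(('slim_pot',29),('wide_pot',21),('saucer',14),('cloche_base',0),('cloche',0)):
  for c in K:
    for d in trace(c,n)[:1]:
        x,r=fit(n,{c:mfeat(d['pixels'])},z=z);print(n,c,round(float(d['p']),2),x.round(1),np.round(r,1).tolist())
a=im['scene'][110:250,190:360,::-1];b=im['top'][180:285,180:380,::-1]
cv2.imwrite('pics/s11.png',cv2.resize(a,None,fx=4,fy=4));cv2.imwrite('pics/t11.png',cv2.resize(b,None,fx=4,fy=4))
```

```text
[ 454.13060327 -163.37295888  229.24096842] [-1.79993325e+02 -3.29628669e-02  9.01054567e+01]
slim_pot scene 0.87 [443.8 115.8] [-0.2, -0.0, -0.2, -0.0, 0.2, -3.2, 0.2, 4.7]
slim_pot top 0.87 [456.1 122.1] [-0.1, -0.1, -0.1, -0.1, -0.1, -0.4, 0.4, 0.6]
wide_pot scene 0.67 [493.1 145.7] [0.0, -0.0, 0.0, -0.0, 1.8, -6.3, -2.2, 7.1]
wide_pot top 0.6 [458.  122.6] [0.1, -0.0, 0.1, -0.0, -0.1, -0.2, -0.0, 0.3]
saucer scene 0.88 [463.4 127.5] [-0.0, -0.1, -0.0, -0.1, 0.0, -4.9, 0.0, 4.1]
saucer top 0.49 [ 640.5 -196.1] [0.0, -0.0, 0.0, -0.0, -10.9, -8.1, 9.9, 5.0]
cloche_base scene 0.57 [450.9 122.4] [0.1, -0.1, 0.1, -0.1, -0.1, -3.1, -0.1, 2.1]
cloche_base top 0.76 [453.7 122.4] [-0.3, 0.0, -0.3, 0.0, 0.4, 0.2, 0.3, -0.3]
cloche scene 0.64 [ 450.9 -165.4] [0.0, 0.3, 0.0, 0.3, 0.0, -0.7, -0.0, -0.0]
```

View pics/s11.png

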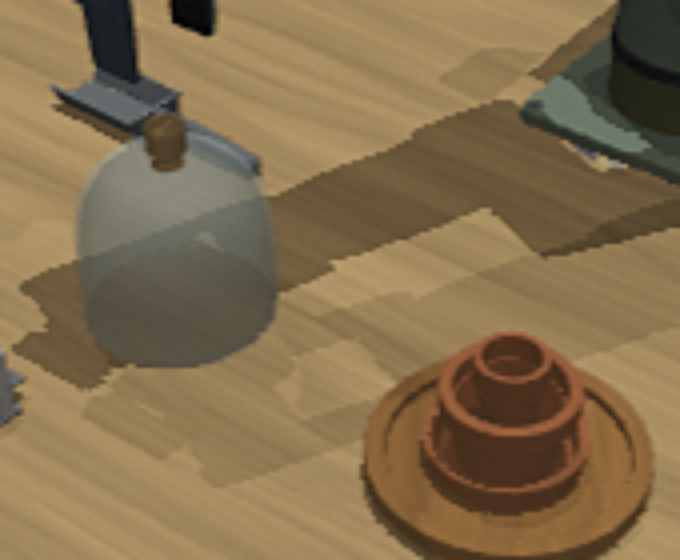

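Request:
send_rows(
  deltas=[
    [[-0.002, 0, 0.03], [0, 0, 0]],
    [[0, 0, 0.05], [0, 0, 0]],
    [[0, 0, 0.04], [0, 0, 0]],
    [[0, 0, 0.02], [0, 0, 0]],
    [[0, 0, 0.01], [0, 0, 0]],
    [[0, 0, 0.005], [0, 0, 0]],
    [[0, 0, 0], [0, 0, 0]],
    [[0, 0, 0], [0, 0, 0]],
  ],
)

```text
time_s: 38.45
ee_pos: [454.7, -166.0, 152.5]
ee_rot: [179.9, 0.0, 90.0]
force: [0.1, -0.4, -0.0]
gripper_width: 63.5
gripper_force: 0.0
```

Request:
send_rows(
  deltas=[
    [[0, 0, 0], [0, 0, 0]],
    [[0, 0, 0], [0, 0, 0]],
    [[0, 0, 0], [0, 0, 0]],
    [[0, 0, 0], [0, 0, 0]],
    [[0, 0, 0], [0, 0, 0]],
    [[0, 0, 0], [0, 0, 0]],
    [[0, 0, 0], [0, 0, 0]],
    [[0, 0, 0], [0, 0, 0]],
    [[0, 0, 0], [0, 0, 0]],
    [[0, 0, 0], [0, 0, 0]],
  ],
  grip=1,
  grip_force=40,
)

```text
time_s: 39.45
ee_pos: [453.7, -165.8, 151.7]
ee_rot: [-179.9, -0.0, 90.0]
force: [-5.1, -0.5, 2.9]
gripper_width: 28.1
gripper_force: 40.0
```

Request:
send_rows(
  deltas=[
    [[0, 0, -0.002], [0, 0, 0]],
    [[0, 0, -0.006], [0, 0, 0]],
    [[0, 0, -0.01], [0, 0, 0]],
    [[0, 0, -0.01], [0, 0, 0]],
    [[0, 0, 0], [0, 0, 0]],
    [[0, 0, 0], [0, 0, 0]],
  ],
)

```text
time_s: 40.05
ee_pos: [454.3, -165.8, 165.9]
ee_rot: [180.0, 0.0, 90.0]
force: [-0.6, 1.0, -5.7]
gripper_width: 28.1
gripper_force: 40.0
```

Request:
send_rows(
  deltas=[
    [[0, 0, -0.01], [0, 0, 0]],
    [[0, 0, -0.03], [0, 0, 0]],
    [[0, 0, -0.05], [0, 0, 0]],
    [[0, 0, -0.06], [0, 0, 0]],
    [[0, 0, -0.05], [0, 0, 0]],
    [[0, 0, -0.03], [0, 0, 0]],
    [[0, 0, -0.014], [0, 0, 0]],
    [[0, 0, 0], [0, 0, 0]],
  ],
)

```text
time_s: 40.85
ee_pos: [454.4, -165.9, 288.4]
ee_rot: [179.9, 0.0, 90.0]
force: [0.2, -0.3, -6.2]
gripper_width: 28.0
gripper_force: 40.0
```

Request:
send_rows(
  deltas=[
    [[0.02, 0, 0], [0, 0, 0]],
    [[0.04, 0, 0], [0, 0, 0]],
    [[0.06, 0, 0], [0, 0, 0]],
    [[0.06, 0, 0], [0, 0, 0]],
    [[0.06, 0, 0], [0, 0, 0]],
    [[0.06, 0, 0], [0, 0, 0]],
    [[0.06, 0, 0], [0, 0, 0]],
    [[0.06, 0, 0], [0, 0, 0]],
    [[0.06, -0.002, 0], [0, 0, 0]],
    [[0.05, -0.002, 0], [0, 0, 0]],
  ],
)

```text
time_s: 41.85
ee_pos: [450.8, 101.3, 286.3]
ee_rot: [-179.8, -0.0, 90.1]
force: [0.2, 0.2, -5.4]
gripper_width: 28.3
gripper_force: 40.0
```

Request:
send_rows(
  deltas=[
    [[0.03, 0, 0], [0, 0, 0]],
    [[0.0136, 0, 0], [0, 0, 0]],
    [[0, 0, 0], [0, 0, 0]],
    [[0, 0, 0], [0, 0, 0]],
    [[0, 0, 0], [0, 0, 0]],
  ],
)

```text
time_s: 42.35
ee_pos: [451.9, 120.2, 287.5]
ee_rot: [-180.0, 0.0, 90.0]
force: [0.0, 0.1, -6.0]
gripper_width: 27.9
gripper_force: 40.0
```

Run:
```python
from h import *
s=state();p=s['ee_pos'];print(p,s['ee_rot'])
f=grab_frame('scene')
for n,z in(('cloche',p[2]-152),('cloche_base',0)):
    for d in trace('scene',n)[:1]:
        x,r=fit(n,{'scene':mfeat(d['pixels'])},z=z);print(n,round(float(d['p']),2),x.round(1),np.round(r,1).tolist())
g=f[:,:,::-1].copy()
for n,x,y,z in(('cloche',p[0],p[1]+.5,p[2]-152),('cloche_base',452,121.3,0)):
    cv2.polylines(g,[np.round(hull('scene',n,x,y,z)*16).astype(int)],True,(0,255,0),1,cv2.LINE_AA,4)
cv2.imwrite('pics/s12.png',cv2.resize(g[100:260,240:400],(600,600)))
```

```text
[451.94946372 120.24139967 287.46489894] [-1.79972388e+02  3.43685858e-02  8.99556391e+01]
cloche 0.87 [448.5 121.8] [0.0, 0.3, 0.0, 0.3, 0.6, -1.2, -0.8, 0.1]
cloche_base 0.62 [451.5 123.2] [-0.0, -0.1, -0.0, -0.1, -0.0, -3.9, 0.1, 2.4]
```

View pics/s12.png

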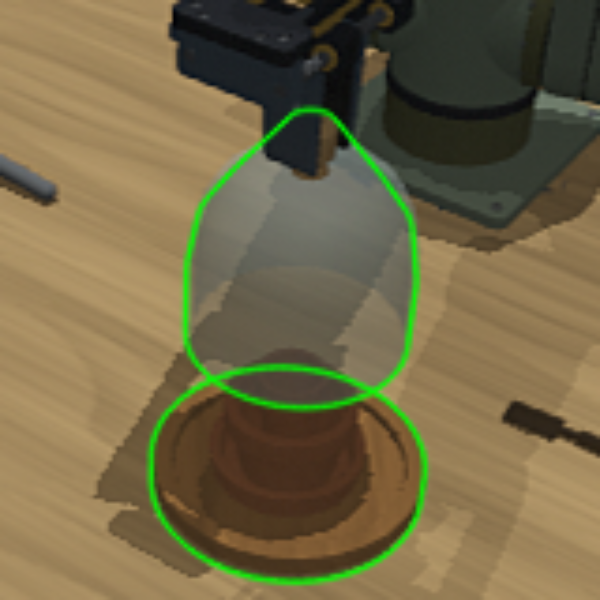

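Request:
send_rows(
  deltas=[
    [[0.0016, 0, 0.01], [0, 0, 0]],
    [[0, 0, 0.03], [0, 0, 0]],
    [[0, 0, 0.03], [0, 0, 0]],
    [[0, 0, 0.03], [0, 0, 0]],
    [[0, 0, 0.03], [0, 0, 0]],
    [[0, 0, 0.03], [0, 0, 0]],
    [[0, 0, 0.03], [0, 0, 0]],
    [[0, 0, 0.02], [0, 0, 0]],
    [[0, 0, 0.01], [0, 0, 0]],
    [[0, 0, 0], [0, 0, 0]],
  ],
)

```text
time_s: 43.5
ee_pos: [451.8, 121.7, 177.2]
ee_rot: [-179.9, 0.0, 90.0]
force: [0.2, 0.7, -5.0]
gripper_width: 27.8
gripper_force: 40.0
```

Run:
```python
from h import *
s=state();p=s['ee_pos'];print(p,s['force'])
f=grab_frame('scene')
for n,z in(('cloche',p[2]-152),('cloche_base',0)):
    for d in trace('scene',n)[:1]:
        x,r=fit(n,{'scene':mfeat(d['pixels'])},z=z);print(n,round(float(d['p']),2),x.round(1),np.round(r,1).tolist())
cv2.imwrite('pics/s13.png',cv2.resize(f[140:260,250:370,::-1],(600,600)))
```

```text
[451.82150773 121.66641379 177.18459243] [ 0.22478204  0.69216326 -5.01890173]
cloche 0.65 [449.8 123.6] [-0.0, 0.3, -0.0, 0.3, 0.3, -2.9, -0.3, 0.3]
cloche_base 0.97 [462.  129.6] [0.2, -0.1, 0.2, -0.1, -0.5, -7.9, 0.1, 6.2]
```

View pics/s13.png

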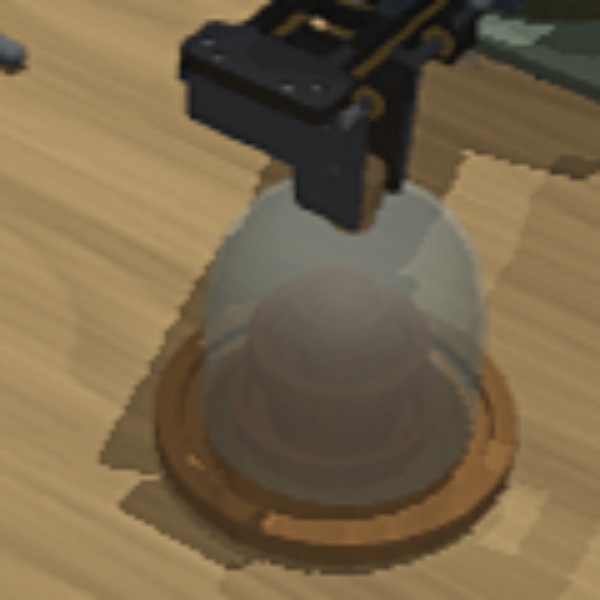

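Request:
send_rows(
  deltas=[
    [[0, 0, 0.005], [0, 0, 0]],
    [[0, 0, 0.005], [0, 0, 0]],
    [[0, 0, 0.004], [0, 0, 0]],
    [[0, 0, 0.002], [0, 0, 0]],
    [[0, 0, 0], [0, 0, 0]],
  ],
)

```text
time_s: 44.15
ee_pos: [452.0, 121.8, 169.5]
ee_rot: [-180.0, 0.0, 90.0]
force: [0.3, -0.2, -5.3]
gripper_width: 28.0
gripper_force: 40.0
```

Request:
send_rows(
  deltas=[
    [[0, 0, 0.002], [0, 0, 0]],
    [[0, 0, 0.002], [0, 0, 0]],
    [[0, 0, 0], [0, 0, 0]],
  ],
)

```text
time_s: 44.45
ee_pos: [452.0, 121.8, 167.6]
ee_rot: [-180.0, 0.0, 90.0]
force: [0.7, 0.1, -5.3]
gripper_width: 28.0
gripper_force: 40.0
```

Request:
send_rows(
  deltas=[
    [[0, 0, 0.002], [0, 0, 0]],
    [[0, 0, 0], [0, 0, 0]],
  ],
)

```text
time_s: 44.65
ee_pos: [452.0, 121.8, 166.6]
ee_rot: [-180.0, 0.0, 90.0]
force: [-0.2, -0.3, -5.7]
gripper_width: 27.9
gripper_force: 40.0
```

Request:
send_rows(
  deltas=[
    [[0, 0, 0.0012], [0, 0, 0]],
    [[0, 0, 0], [0, 0, 0]],
  ],
)

```text
time_s: 44.85
ee_pos: [452.1, 121.8, 166.0]
ee_rot: [-180.0, 0.0, 90.0]
force: [-0.8, -0.4, -5.5]
gripper_width: 28.0
gripper_force: 40.0
```

Request:
send_rows(
  deltas=[
    [[0, 0, 0.001], [0, 0, 0]],
    [[0, 0, 0], [0, 0, 0]],
  ],
)

```text
time_s: 45.05
ee_pos: [452.1, 121.8, 165.6]
ee_rot: [180.0, 0.0, 90.0]
force: [-0.5, 0.1, -5.3]
gripper_width: 28.2
gripper_force: 40.0
```

Request:
send_rows(
  deltas=[
    [[0, 0, 0.001], [0, 0, 0]],
    [[0, 0, 0], [0, 0, 0]],
  ],
)

```text
time_s: 45.25
ee_pos: [452.0, 121.8, 165.5]
ee_rot: [180.0, 0.0, 90.0]
force: [-1.7, -0.8, -0.1]
gripper_width: 27.6
gripper_force: 40.0
```

Request:
send_rows(
  deltas=[
    [[0, 0, 0.0006], [0, 0, 0]],
    [[0, 0, 0], [0, 0, 0]],
  ],
)

```text
time_s: 45.45
ee_pos: [452.0, 121.8, 165.5]
ee_rot: [180.0, -0.0, 90.0]
force: [-3.2, -0.4, 5.0]
gripper_width: 28.2
gripper_force: 40.0
```

Request:
send_rows(
  deltas=[
    [[0, 0, 0], [0, 0, 0]],
    [[0, 0, 0], [0, 0, 0]],
    [[0, 0, 0], [0, 0, 0]],
    [[0, 0, 0], [0, 0, 0]],
    [[0, 0, 0], [0, 0, 0]],
    [[0, 0, 0], [0, 0, 0]],
    [[0, 0, 0], [0, 0, 0]],
  ],
  grip=0.3,
)

```text
time_s: 46.15
ee_pos: [452.1, 121.8, 164.7]
ee_rot: [180.0, 0.0, 90.0]
force: [-0.1, -0.1, 0.7]
gripper_width: 63.8
gripper_force: 0.0
```

Request:
send_rows(
  deltas=[
    [[0, 0, -0.01], [0, 0, 0]],
    [[0, 0, -0.03], [0, 0, 0]],
    [[0, 0, -0.06], [0, 0, 0]],
    [[0, 0, -0.08], [0, 0, 0]],
    [[-0.06, 0, 0], [0, 0, 0]],
    [[-0.09, 0, 0], [0, 0, 0]],
    [[-0.09, 0, 0], [0, 0, 0]],
    [[-0.09, 0, 0], [0, 0, 0]],
    [[-0.09, 0, 0], [0, 0, 0]],
    [[-0.06, 0, 0], [0, 0, 0]],
  ],
)

```text
time_s: 47.15
ee_pos: [451.9, -120.8, 255.3]
ee_rot: [179.9, 0.1, 89.9]
force: [-0.8, 0.3, 0.6]
gripper_width: 63.9
gripper_force: 0.0
```

Run:
```python
from h import *
im={c:grab_frame(c) for c in K}
for c in K:
    for d in trace(c,'cloche')[:1]: print(c,d['p'],fit('cloche',{c:mfeat(d['pixels'])},z=14)[0])
a=im['scene'][140:260,250:370,::-1];b=im['top'][170:290,170:290,::-1]
cv2.imwrite('pics/s14.png',cv2.resize(np.hstack([a,b]),(800,400)))
```

```text
scene 0.75 [449.40086002 122.77325563]
top 0.97 [454.38141782 124.50005349]
```

View pics/s14.png

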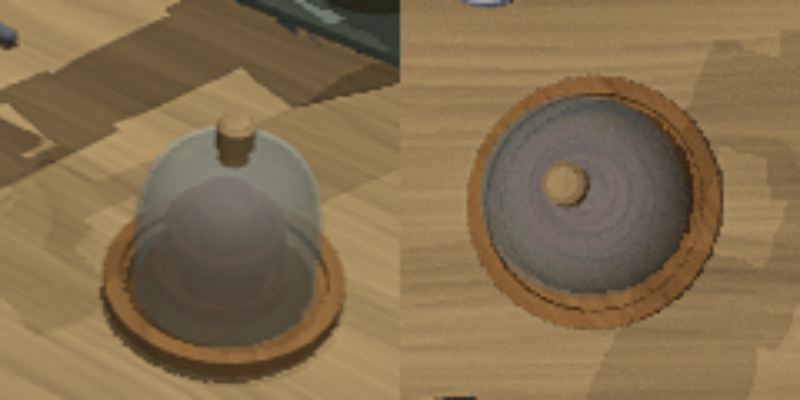

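The glass cloche stands upright inside the raised edge with the nested pots visible under it: its knob is at crop pixel (236,140) in the scene view and (565,184) in the top view. The arm is clear of everything.

```bash
python3 -c "
from workcell import *
print(job_done())"
```

```text
the job is handed in; nothing more can be done
None
```

The saucer, wide pot, slim pot and cloche are set up on the base in that order, with the cloche flat inside the raised edge; the job is handed in at about 47 s, and the pieces sit within an estimated 2–4 mm of centre.

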